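# Restock the detergent row and lock its price marker

### The job

Stand the green tub upright on the yellow display stand, midway between the blue bottle and the white bottle and in line with them; it goes in under the blue light bar, so come in tilted, do not bump the bar, and set the tub down rather than dropping it. Then, with its clamp knob still loose, slide the green price marker along the rail until it is directly in front of the tub, and turn the knob clockwise until it is tight. Leave the two bottles and everything else where they stand.

Things in the scene. Friction and masses are not known exactly. Their poses are not given: they have to be found in the camera images.
- stand: Fixed yellow display tray, 300 (x) x 380 (y) x 20 mm thick, flat on the counter; origin at the centre of its underside on the counter. +x points away from the robot, y runs along the row. Its top is 20 mm up. A marker rail runs along y at stand x = -115 mm (rail top 32 mm above the counter), the row line at x = +20, and low jars stand at about x = +105. The back has a lip 50 mm high.
- row (a point): Point on the tray's top surface on the row line, at mid length (stand x +20, y 0, z 20 mm). The two bottles stand on this line within about 3 mm.
- light: Blue light bar fixed over the row, same frame and origin as the stand. It is 36 mm deep (stand x +8 to +44), as wide as the stand, underside 213 mm, top 237 mm above the counter, on thin posts at y = +-182, x = +30. A gripper pointing straight down at the row strikes it; one leaning back toward the robot by 35 to 45 degrees (fingers pointing away and down) passes in front of it.
- tub: The loose green detergent tub with a pale band and white lid, to be placed: round, 48 mm diameter from foot to lid, 115 mm high, about 0.2 kg, rigid; origin at the centre of its underside, z up. Stands on the counter left or right of the stand.
- blue_bottle: Loose blue bottle with a white cap, 56 mm diameter, 150 mm high, standing on the row at one side; origin at the centre of its underside. Left and right may be swapped with the white bottle. The two centres are 200 to 220 mm apart.
- white_bottle: Loose white bottle with a yellow label and red cap, 56 mm diameter, 150 mm high, standing on the row; origin at the centre of its underside.
- marker (a joint): Position of the green price marker along its rail: 0 in the middle of the stand, growing along the stand's +y (m), range -0.14 to 0.14. Starts toward the +y end. Friction about 2 N, whether the knob is loose or tight; it stays where it is left. Gripping the knob and moving sideways slides it.
- marker_mid (a point): Point on top of the marker's block, at its middle, 46 mm above the counter, under the knob; axes parallel to the stand's. The block is 64 (x) x 66 (y) x 14 mm, with a small pointer on its +x side.
- clamp (a joint): Clamp knob on the marker: 0 is fully loose, grows clockwise seen from above (rad), stops at 1.4 = fully tight; counts as tight from 1.1. Starts 0 to 0.25. Turns with about 0.05 N m of friction and stays put.
- clamp_grip (a point): Point on the clamp knob's axis at the height to grip it, 83 mm above the counter and 37 mm above point marker_mid. The black knob has an upright bar grip 38 mm long, 14 mm thick, its top 90 mm and its foot 60 mm above the counter; at clamp = 0 the bar lies along the stand's x, with a white mark at its -x end. The frame turns with the knob. Room around it for a gripper pointing straight down.
- red_tub: Loose red tub with a yellow band and white lid, same size as the green one; a bystander on the other side of the stand. Origin at the centre of its underside.
- amber_jar: Loose amber jar, 48 mm diameter, 60 mm high, behind the row on the tray; bystander. Origin at the centre of its underside.
- grey_jar: Loose grey jar with an orange lid, 48 mm diameter, 60 mm high, behind the row on the tray; bystander. Origin at the centre of its underside.
- cup: Loose clear dosing cup, 76 mm across the rim, 75 mm high, on the counter at the far left; bystander. Origin at the centre of its underside.
- can: Loose spray can with a green label, 52 mm diameter, 160 mm high, on the counter at the far right; bystander. Origin at the centre of its underside.
- brush: Loose scrubbing brush lying on the counter toward the right edge, under 40 mm high; bystander.

How it is judged:
On the way, in this order (a step that is already met when the one before it is completed fails the run):
1. the green tub stands released on the row, midway between the two bottles, with the knob still loose (horizontal distance between tub and blue_bottle between 0.088 and 0.122 m and horizontal distance between tub and white_bottle between 0.088 and 0.122 m and x of tub in the frame of row between -0.015 and 0.015 m and z of tub in the frame of row between -0.005 and 0.006 m and angle between tub's own z axis and vertical below 0.1 rad and contact force between the fingers and tub below 0.05 N and value of joint clamp below 0.7 rad), for 0.2 s.
2. the marker is in front of the tub (within 12 mm) while the knob is still loose (below 0.7 rad) (y of tub in the frame of marker_mid between -0.012 and 0.012 m and value of joint clamp below 0.7 rad), for 0.1 s.
At the end, for the whole second after the job is handed in: The green tub stands upright (within 0.1 rad) on the tray, 88 to 122 mm from the centre of each bottle and within 15 mm of the row line; the marker's middle is within 12 mm of the tub's centre along the row; the knob is at 1.1 rad or more; all at rest (horizontal distance between tub and blue_bottle between 0.088 and 0.122 m and horizontal distance between tub and white_bottle between 0.088 and 0.122 m and x of tub in the frame of row between -0.015 and 0.015 m and z of tub in the frame of row between -0.005 and 0.006 m and angle between tub's own z axis and vertical below 0.1 rad and y of tub in the frame of marker_mid between -0.012 and 0.012 m and value of joint clamp above 1.1 rad and linear speed of tub below 0.02 m/s and velocity of joint marker between -0.01 and 0.01 m/s); the robot touches nothing.
It fails at once if a bottle on the row is shifted by more than 12 mm or tipped (distance of any of blue_bottle, white_bottle from where it was at the start of the episode above 0.012 m or angle between any of blue_bottle, white_bottle's own z axis and vertical above 0.2 rad).
It fails at once if a bystander is shifted by more than 20 mm (distance of any of red_tub, amber_jar, grey_jar, cup, can, brush from where it was at the start of the episode above 0.02 m).
It fails at once if the light bar is bumped with more than 8 N (contact force between light and anything else above 8 N).
It fails at once if the tub is let go more than 15 mm above the tray (contact force between the fingers and tub below 0.01 N and z of tub in the frame of row above 0.015 m and horizontal distance between tub and row below 0.2 m).
It also fails if it takes over 64 s, if anything falls off the work surface, if the arm or the gripper's body presses on something with over 40 N, if the wrist force passes 120 N, or if a joint passes its speed limit or range.

### The arm

A 6-joint arm with a two-finger parallel gripper is mounted at the origin on the work surface. World frame = base frame: x ahead of the robot, y to its left, z up, the work surface at z = 0. Lengths are in m, angles in rad, forces in N, time in s.
With the tool pointing down it reaches from about 0.2 to 0.875 m from the base axis. Payload 3.4 kg.
Tool frame: the origin (TCP) lies at the very end of the fingers, on their centre line; the grasp point (between the pads) lies behind it (bot.grip_point_offset is the z of the grasp point in the tool frame, in m); z points along the fingers, y is the line along which they close (so a half turn about z gives the same grasp; the last joint's range is limited). The gripper opens to 94 mm and grips with 3 to 60 N. Pads are 16 mm wide; open, the fingers measure 119 mm over their backs; the gripper's body (75 mm by 177 mm) begins 78 mm behind the grasp point.
Start: joints at [1.049, 0.276, 1.505, -0, 1.361, -0.121], TCP at [0.224, 0.529, 0.205] pointing down, gripper open.
Joint ranges: [-2.89, 2.89], [-0.75, 2.08], [0.22, 2.7], [-1.18, 4.32], [0.11, 2.71], [-2.7, 2.7]. Speed limits (rad/s): [2.57, 2.57, 3.14, 3.14, 3.14, 3.14].

### API

Orientations are given as a unit quaternion [x, y, z, w].
In Python, from cell import sense, grab_frame, camera_model, bot gives the robot as it stands.
- The arm moves only by the tool send_rows, never from a script. Its argument "series" is text: rows parted by semicolons, each of 5 numbers parted by spaces: the shift along the tool's x, y, z in mm, then the turn about the tool's z in degrees, then the opening, from 0 (shut) to 1 (fully open). A call has 1 to 12 rows; each row is the pose to reach, as a shift and turn from the pose commanded when the call began, along the tool's axes at that moment; what a row does not reach only later rows make up. A row lasts 1/12 s, in which the tool goes at most 41.7 mm and 7.16 degrees, less where a joint would pass 70% of its speed; a pose out of reach is approached as far as the arm can. A call with a gripper value outside its range is refused whole. The fingers move at their own pace and stop on an object; "force" is the grip in N (left out, the last holds). Time passes only in rows, so rows that repeat a pose let the fingers close. It gives the time, the measured TCP pose, the force, the opening and the grip force at its end, in the units of the state.
- sense(): the state, without advancing time (a new reading comes with each control period).
- grab_frame(name): name is "side" or "top"; returns the picture (400x640x3 uint8, red, green, blue); there is no depth.
- camera_model(name): a dict with "fx", "fy", "cx", "cy" (pixels), "R" (3x3) and "t" (3): a world point X has camera coordinates R X + t. Camera axes: x right, y down, z forward; pixel columns grow to the right and rows downward; lengths in m; the calibration is good to about 2 mm. A picture is of the moment at which its call begins. camera_model takes no time and is no camera call.
- bot.hand_in(): hands the job in; it is judged then, once.
The state is a dict: "time": time; "q": joint angles; "qvel": joint speeds; "joint_efforts": joint torques, N m; "eef_pos": TCP position; "tool_rot": TCP orientation; "wrist_force": force on the tool from outside, world axes, zero at the start; "moment": the same for the moment, N m; "gripper_width": finger opening in m; "grasp_force": force on a finger pad.
Only numpy, scipy, OpenCV 4.12 (cv2) and the standard library are available. Lean on these libraries where they do the work, as an engineer would, in place of code of your own. Each camera call takes 0.05 s, during which the arm holds its last target. There are 200 camera calls.

## Working session

There is one attempt and no reset: what is moved stays moved. The work goes in short steps, Python scripts to look and compute and a tool call to move; the robot and the scene stay as the last step left them, time stands still between calls to the robot, and variables do not carry over. Pictures are saved under pics/ and viewed, at most 10 in all, crops included, and the job is handed in when it is done.

Besides the shell and the picture viewer there is one more tool, called as a command line: name --argument value ..., lists and objects as JSON in quotes. send_rows: Moves the arm, as the interface text tells. Its arguments: {"type":"object","properties":{"series":{"type":"string"},"force":{"type":"number"}},"required":["series"]}

```bash
mkdir -p pics; ls; python3 - <<'E'
from cell import sense, grab_frame, camera_model, bot
import cv2
for n in("side","top"):
    cv2.imwrite(f"pics/{n}0.png",grab_frame(n)[:,:,::-1]); print(n,camera_model(n))
print(sense(),bot.grip_point_offset)
E
```

```text
pics
side {'fx': 518.5014065984042, 'fy': 518.5014065984042, 'cx': 317.80511312061344, 'cy': 203.7847259634051, 'R': array([[ 0.95444437,  0.29819312, -0.0108075 ],
       [ 0.2264074 , -0.74731693, -0.62470561],
       [-0.19435954,  0.59379986, -0.78078556]]), 't': array([-0.58600028, -0.14333358,  1.85143881])}
top {'fx': 416.1293639836617, 'fy': 416.1293639836617, 'cx': 317.15689462314015, 'cy': 201.11330807923548, 'R': array([[ 0.02485705, -0.9994653 , -0.02124241],
       [-0.99244876, -0.0221183 , -0.12064923],
       [ 0.12011487,  0.02408099, -0.9924679 ]]), 't': array([-0.05799452,  0.65571808,  1.18873293])}
{'time': 0.1, 'q': array([ 1.04900332e+00,  2.76516256e-01,  1.50596426e+00,  8.54994197e-06,
        1.36070336e+00, -1.21027322e-01]), 'qvel': array([ 8.28109186e-04, -1.60525534e-03, -1.98336515e-03,  2.13529884e-05,
        2.86520419e-04,  3.24593296e-04]), 'joint_efforts': array([ 1.34928090e-03, -4.05456555e+01, -2.37778795e+01,  7.05014798e-02,
        2.98649445e-02, -2.43549351e-05]), 'eef_pos': array([0.22409045, 0.529002  , 0.20471693]), 'tool_rot': array([ 1.99045343e-01,  9.79989958e-01, -7.53545216e-04, -2.55302655e-04]), 'wrist_force': array([-0.61992235, -0.5369671 ,  0.22750623]), 'moment': array([0.01958206, 0.01802349, 0.01514276]), 'grasp_force': 0.0, 'gripper_width': 0.09361001625804174} -0.0188
```

View pics/side0.png

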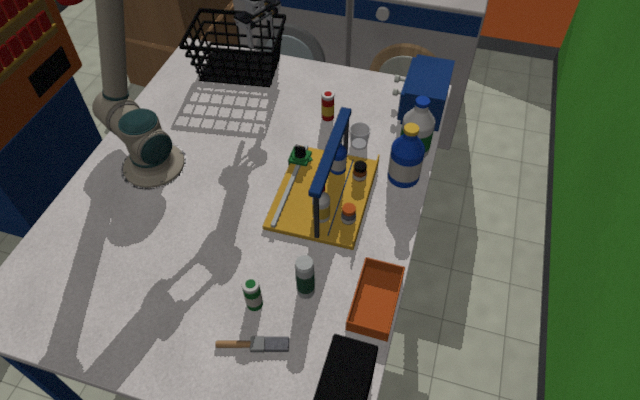

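View pics/top0.png

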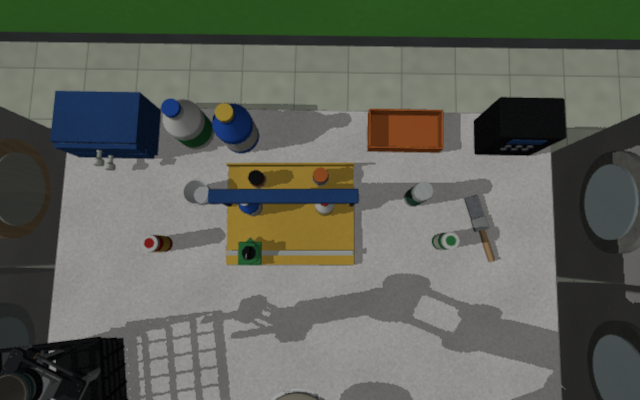

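The side view shows the tray around (325,195) and the green tub at about (252,295). The top view shows the tray at cols 227–355, rows 163–265, the bar at row 196 and the green tub lid near (450,240). The marker is at (250,252), the blue bottle near (250,208) and the white bottle near (323,208).

```bash
cat > h.py <<'E'
import numpy as np, cv2
from cell import sense, grab_frame, camera_model, bot
from scipy.spatial.transform import Rotation as Ro
def ray(n,p,z):
    c=camera_model(n); R=np.array(c["R"]); o=-R.T@c["t"]
    d=R.T@np.array([(p[0]-c["cx"])/c["fx"],(p[1]-c["cy"])/c["fy"],1]); return o+d*(z-o[2])/d[2]
def proj(n,X):
    c=camera_model(n); v=np.array(c["R"])@X+c["t"]; return np.array([c["fx"]*v[0]/v[2]+c["cx"],c["fy"]*v[1]/v[2]+c["cy"]])
def blobs(n,im,lo,hi,amin=15,roi=None):
    h=cv2.cvtColor(im,cv2.COLOR_RGB2HSV); m=cv2.inRange(h,np.array(lo),np.array(hi))
    if roi: k=np.zeros_like(m);k[roi[1]:roi[3],roi[0]:roi[2]]=255;m&=k
    k,l,s,c=cv2.connectedComponentsWithStats(m)
    return [(s[i].tolist(),c[i].round(1).tolist()) for i in range(1,k) if s[i,4]>=amin],m
E
python3 - <<'E'
from h import *
t=cv2.imread("pics/top0.png")[:,:,::-1]; s=cv2.imread("pics/side0.png")[:,:,::-1]
t=np.ascontiguousarray(t);s=np.ascontiguousarray(s)
for n,im,roi in(("top",t,(200,150,380,280)),("side",s,(255,100,390,260))):
    b,m=blobs(n,im,(18,130,60),(32,255,255),30,roi)
    pts=cv2.findNonZero(m); r=cv2.minAreaRect(pts); bp=cv2.boxPoints(r)
    print(n,"yellow",[ray(n,p,.02)[:2].round(3).tolist() for p in bp])
for n,im in(("top",t),("side",s)):
    print(n,"green",blobs(n,im,(45,80,30),(85,255,255),15,(120,90,600,330))[0])
    print(n,"blue",blobs(n,im,(100,110,40),(125,255,255),15,(200,150,390,260))[0])
    print(n,"red",blobs(n,im,(0,150,60),(8,255,255),3,(200,90,390,260))[0])
A=cv2.resize(t[155:275,215:375],None,fx=3,fy=3,interpolation=3);B=cv2.resize(s[105:245,255:385],None,fx=3,fy=3,interpolation=3)
C=cv2.resize(t[220:260,425:475],None,fx=4,fy=4,interpolation=3)
o=np.zeros((600,800,3),np.uint8);B=B[:,:320*2];
o[:360,:400]=cv2.resize(A,(400,300),interpolation=3) if 0 else 0
o[:360,:480]=A;o[380:540,:200]=C;o[:345,480:800]=cv2.resize(B,(320,345));D=cv2.resize(s[270:320,230:325],None,fx=4,fy=4,interpolation=3);o[380:580,220:600]=D
cv2.imwrite("pics/z1.png",o[:,:,::-1])
E
```

```text
top yellow [[0.466, 0.22], [0.77, 0.235], [0.778, -0.148], [0.476, -0.152]]
side yellow [[0.481, -0.166], [0.393, 0.482], [0.762, 0.435], [0.777, -0.178]]
top green [([178, 124, 34, 23, 290], [199.0, 137.6]), ([406, 197, 13, 8, 58], [411.4, 200.9]), ([438, 234, 7, 15, 33], [440.1, 240.8]), ([446, 236, 10, 9, 70], [450.4, 240.2]), ([238, 238, 23, 27, 400], [249.6, 252.7])]
top blue [([238, 150, 12, 3, 16], [243.9, 151.2]), ([208, 189, 150, 25, 2156], [281.3, 196.7])]
top red [([322, 204, 6, 2, 8], [324.5, 204.2])]
side green [([547, 90, 53, 240, 11572], [575.3, 213.4]), ([421, 134, 12, 18, 92], [426.9, 142.3]), ([289, 147, 23, 19, 218], [299.9, 158.1]), ([297, 276, 17, 18, 192], [304.9, 285.3]), ([246, 280, 9, 8, 61], [250.1, 283.5]), ([244, 289, 16, 10, 80], [252.5, 294.8]), ([248, 304, 14, 7, 39], [255.2, 307.8])]
side blue [([309, 150, 38, 48, 720], [325.5, 170.3])]
side red [([325, 92, 6, 4, 19], [327.4, 93.5]), ([322, 99, 12, 8, 52], [327.0, 103.2]), ([323, 116, 9, 5, 27], [326.9, 118.3])]
```

View pics/z1.png

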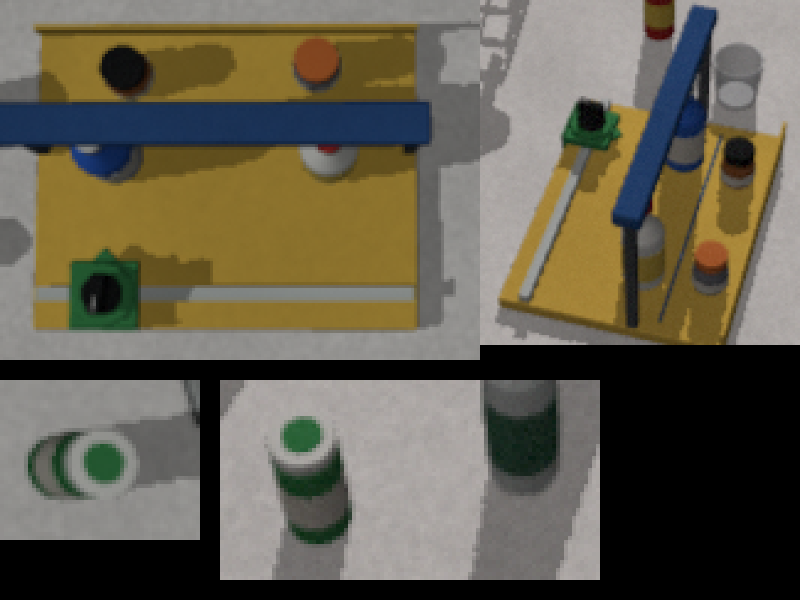

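The zoom shows the whole tray, with both bottles partly under the bar and the tub's green lid dot visible in both views. In the side view both bottle feet are visible, so I'll zoom there and compute.

```bash
python3 - <<'E'
from h import *
for n,p in(("top",(450.4,240.2)),("side",(250.1,283.5))): print("tub",n,ray(n,p,.115).round(4))
# stand: tray front corners z .02, lip top corners z .05
for p,z in(((226.7,264.3),.02),((353.3,264.3),.02),((227.7,163.5),.05),((353.7,163.5),.05)): print("c",ray("top",p,z).round(4))
def sp(x,y,n="side",z=.02): return (105+(y)/2.464) if 0 else ray(n,(255+(x-480)/2.4615,105+y/2.464),z).round(4)
print("side front corner right",sp(501,303), "back right bottom",sp(722,343,z=.05), "back left", sp(784,128,z=.05))
print("marker top",ray("top",(249.6,254.5),.046).round(4),"side",ray("side",(299.9,158.1),.046).round(4))
for n,p in(("top",(215+101/3,155+293/3)),): print("knob top",ray(n,p,.09).round(4))
# light ends in top: z .237
for p in((215+430/3,155+102/3),(215+430/3,155+145/3)):print("light",ray("top",p,.237).round(4))
s=cv2.imread("pics/side0.png"); t=cv2.imread("pics/top0.png")
o=np.zeros((600,800,3),np.uint8)
o[:,:400]=cv2.resize(s[145:220,310:360],(400,600),interpolation=0)
o[:300,400:]=cv2.resize(t[195:220,230:280][:, :],(400,200),interpolation=0)[:200].repeat(1,0) if 0 else 0
o[:200,400:]=cv2.resize(t[197:222,230:280],(400,200),interpolation=0)
o[250:450,400:]=cv2.resize(t[197:222,300:350],(400,200),interpolation=0)
cv2.imwrite("pics/z2.png",np.clip(o*1.5,0,255).astype(np.uint8))
E
```

```text
tub top [ 0.5488 -0.4091  0.115 ]
tub side [ 0.5508 -0.4112  0.115 ]
c [0.4652 0.2206 0.02  ]
c [ 0.4747 -0.1529  0.02  ]
c [0.7622 0.2257 0.05  ]
c [ 0.7698 -0.1478  0.05  ]
side front corner right [ 0.4852 -0.1641  0.02  ] back right bottom [ 0.7773 -0.1614  0.05  ] back left [0.767  0.2153 0.05  ]
marker top [0.4959 0.1493 0.046 ] side [0.5072 0.1353 0.046 ]
knob top [0.5014 0.1441 0.09  ]
light [ 0.6654 -0.1485  0.237 ]
light [ 0.6297 -0.1489  0.237 ]
```

View pics/z2.png

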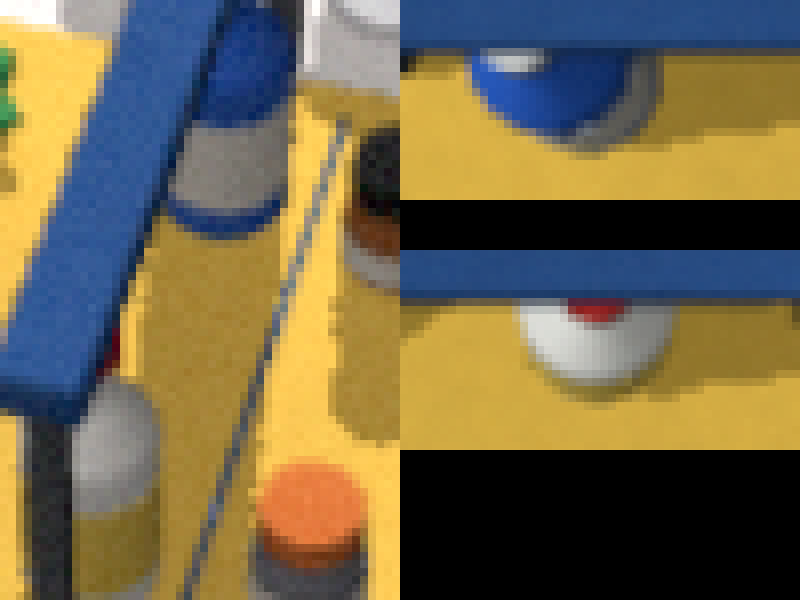

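Blue bottle foot in side: bottom at about (337.8,175), edges cols 331–345.6. In top, blue's foot arc is at (253.9,216.6). White spans cols 315–334.8 with its bottom at about (324.6,215).

```bash
python3 - <<'E'
from h import *
def near(n,p,z,r):
    X=ray(n,p,z)[:2]; c=camera_model(n); o=(-np.array(c["R"]).T@c["t"])[:2]; d=X-o; return X+d/np.linalg.norm(d)*r
print("blue side",near("side",(337.8,175),.02,.028),"blue top",near("top",(253.9,216.3),.02,.028))
print("white top",near("top",(324.7,215),.02,.028), "mid body",ray("top",(324.9,205),.09))
# side edges, cylinder centre column at z .05 on row line
cx=np.array([.638,.036])
for nm,col,z in(("blue",(310+.125*(168+287)/2),.05),):
    ys=np.linspace(-.15,.2,701); c=[proj("side",[.638-.023*(y-.036),y,z])[0] for y in ys]; print(nm,ys[np.argmin(abs(np.array(c)-col))])
# right edge tangent: white 160/8+310 at body, blue 287
c=camera_model("side"); o=-np.array(c["R"]).T@c["t"]
for nm,col,row in(("white",330.0,145+500/8),("white",330,145+590/8),("blue",346.2,145+170/8)):
    best=None
    for y in np.linspace(-.15,.2,701):
        C=np.array([.638-.023*(y-.036),y]); d=C-o[:2]; L=np.linalg.norm(d); d/=L; rt=np.array([d[1],-d[0]])
        T=C+.028*rt*np.sqrt(1-(.028/L)**2)-d*.028**2/L
        zs=np.linspace(.02,.13,40); P=np.array([proj("side",[*T,z]) for z in zs]); i=np.argmin(abs(P[:,1]-row)); e=abs(P[i,0]-col)
        if best is None or e<best[0]: best=(e,y,zs[i])
    print(nm,best)
print("marker block",ray("top",(250,253.3),.046))
print("lip ref: jars etc skip; tub foot side",near("side",(255.5,310.5),0,.024))
E
```

```text
blue side [0.64145701 0.14737475] blue top [0.62085942 0.17160972]
white top [ 0.64594141 -0.06392779] mid body [ 0.64017911 -0.06588713  0.09      ]
blue 0.17450000000000002Traceback (most recent call last):
  File "<stdin>", line 17, in <module>
  File "h.py", line 8, in proj
    c=camera_model(n); v=np.array(c["R"])@X+c["t"]; return np.array([c["fx"]*v[0]/v[2]+c["cx"],c["fy"]*v[1]/v[2]+c["cy"]])
ValueError: time passes only in moves, steps and waits
```

send_rows --series "0 0 -40 0 1;-15 -18 -80 0 1;-45 -50 -110 0 1;-70 -78 -140 0 1;-98 -108 -160 0 1;-126 -139 -160 0 1;-154 -170 -160 0 1;-182 -201 -160 2 1;-210 -232 -160 4 1;-238 -263 -160 6 1;-266 -294 -160 8 1;-294 -325 -160 10 1"

```text
time: 1.1
eef_pos: [0.3601, 0.1363, 0.3654]
tool_rot: [0.284, 0.959, 0.0, 0.0]
wrist_force: [0.8, 0.6, 0.2]
gripper_width: 0.0939
grasp_force: 0.0
```

send_rows --series "-28 -31 0 0 1;-56 -62 0 0 1;-84 -93 0 0 1;-112 -124 0 0 1;-140 -155 0 0 1;-168 -186 0 0 1;-196 -217 0 0 1;-224 -248 0 0 1;-252 -279 0 0 1;-280 -310 0 0 1;-308 -330 0 0 1;-316 -340 0 0 1"

```text
time: 2.1
eef_pos: [0.4414, -0.3237, 0.3633]
tool_rot: [0.285, 0.958, -0.0, -0.001]
wrist_force: [0.4, -0.1, 0.0]
gripper_width: 0.0937
grasp_force: 0.0
```

send_rows --series "-40 0 0 0 1;-80 0 0 0 1;-120 0 0 0 1;-160 0 0 0 1;-200 0 0 0 1;-240 0 0 0 1;-280 0 0 0 1;-320 0 0 0 1;-360 0 0 0 1;-400 0 0 0 1;-430 0 0 0 1;-430 0 0 0 1"

```text
time: 3.1
eef_pos: [0.7278, -0.5023, 0.3186]
tool_rot: [0.283, 0.959, -0.006, 0.018]
wrist_force: [0.4, -0.3, 1.2]
gripper_width: 0.094
grasp_force: 0.0
```

```bash
python3 -c "
from h import *
s=sense();print(s['q'].round(3),Ro.from_quat(s['tool_rot']).as_matrix().round(3),s['eef_pos'])"
```

```text
[-0.684  0.842  0.22   0.003  2.042 -1.678] [[-0.839  0.544  0.031]
 [ 0.543  0.839 -0.021]
 [-0.038 -0.001 -0.999]] [ 0.72783755 -0.50232893  0.31859754]
```

send_rows --series "-400 0 0 0 1;-400 0 0 0 1;-400 0 0 0 1;-400 0 0 0 1;-400 0 0 0 1;-400 0 0 0 1"

```text
time: 3.6
eef_pos: [0.7809, -0.5329, 0.2408]
tool_rot: [0.284, 0.958, -0.011, 0.035]
wrist_force: [-0.1, 0.1, 0.5]
gripper_width: 0.094
grasp_force: 0.0
```

```bash
python3 -c "
from h import *
s=sense();print(s['q'].round(3),Ro.from_quat(s['tool_rot']).as_matrix().round(3),s['eef_pos'])"
```

```text
[-0.675  0.93   0.221  0.006  1.917 -1.668] [[-0.837  0.544  0.061]
 [ 0.543  0.839 -0.042]
 [-0.074 -0.002 -0.997]] [ 0.78090306 -0.53293478  0.24077337]
```

send_rows --series "-350 0 -220 0 1;-350 0 -220 0 1;-350 0 -220 0 1;-350 0 -220 0 1;-350 0 -220 0 1;-350 0 -220 0 1"

```text
time: 4.1
eef_pos: [0.7835, -0.5304, 0.2709]
tool_rot: [0.283, 0.957, -0.018, 0.056]
wrist_force: [0.5, 0.4, 0.2]
gripper_width: 0.0937
grasp_force: 0.0
```

```bash
cat > st.py <<'E'
from h import *
s=sense();M=Ro.from_quat(s['tool_rot']).as_matrix();print(s['time'],s['q'].round(3),"\n",M.round(3),s['eef_pos'].round(4),"tilt",np.degrees(np.arccos(-M[2,2])).round(2))
E
python3 st.py
```

```text
4.1 [-0.672  0.898  0.22   0.009  1.906 -1.664] 
 [[-0.833  0.544  0.096]
 [ 0.54   0.839 -0.066]
 [-0.117 -0.003 -0.993]] [ 0.7835 -0.5304  0.2709] tilt 6.71
```

send_rows --series "-350 0 -220 0 1;-350 0 -220 0 1"

```text
time: 4.27
eef_pos: [0.79, -0.5334, 0.2864]
tool_rot: [0.283, 0.956, -0.024, 0.074]
wrist_force: [0.1, 0.4, -0.1]
gripper_width: 0.094
grasp_force: 0.0
```

send_rows --series "-350 0 -220 0 1;-350 0 -220 0 1"

```text
time: 4.43
eef_pos: [0.7949, -0.5351, 0.3046]
tool_rot: [0.282, 0.954, -0.029, 0.092]
wrist_force: [0.8, -0.2, 0.0]
gripper_width: 0.0942
grasp_force: 0.0
```

send_rows --series "-350 0 -220 0 1;-350 0 -220 0 1"

```text
time: 4.6
eef_pos: [0.7989, -0.5364, 0.3239]
tool_rot: [0.282, 0.953, -0.035, 0.11]
wrist_force: [-0.6, -0.9, -0.3]
gripper_width: 0.0943
grasp_force: 0.0
```

send_rows --series "-350 0 -350 0 1;-350 0 -350 0 1"

```text
time: 4.77
eef_pos: [0.793, -0.5314, 0.357]
tool_rot: [0.281, 0.951, -0.04, 0.126]
wrist_force: [-0.6, -0.3, -0.5]
gripper_width: 0.0941
grasp_force: 0.0
```

```bash
python3 st.py
```

```text
4.7667 [-0.671  0.812  0.221  0.021  1.844 -1.659] 
 [[-0.81   0.545  0.217]
 [ 0.525  0.839 -0.147]
 [-0.262 -0.005 -0.965]] [ 0.793  -0.5314  0.357 ] tilt 15.17
```

send_rows --series "-400 0 -120 0 1"

```text
time: 4.85
eef_pos: [0.8008, -0.5358, 0.3658]
tool_rot: [0.281, 0.948, -0.045, 0.141]
wrist_force: [-0.5, 0.1, 1.2]
gripper_width: 0.0942
grasp_force: 0.0
```

send_rows --series "-400 0 -120 0 1"

```text
time: 4.93
eef_pos: [0.8105, -0.5416, 0.3695]
tool_rot: [0.28, 0.946, -0.049, 0.156]
wrist_force: [-0.2, 0.4, -0.2]
gripper_width: 0.0939
grasp_force: 0.0
```

send_rows --series "-400 0 -120 0 1;-400 0 -120 0 1"

```text
time: 5.1
eef_pos: [0.8215, -0.5478, 0.3767]
tool_rot: [0.279, 0.943, -0.055, 0.174]
wrist_force: [-0.7, 1.0, 0.1]
gripper_width: 0.094
grasp_force: 0.0
```

send_rows --series "-400 0 -120 0 1;-400 0 -120 0 1"

```text
time: 5.27
eef_pos: [0.8311, -0.5531, 0.386]
tool_rot: [0.278, 0.939, -0.06, 0.192]
wrist_force: [0.0, -0.2, -0.6]
gripper_width: 0.094
grasp_force: 0.0
```

send_rows --series "-400 0 -80 0 1;-400 0 -80 0 1"

```text
time: 5.43
eef_pos: [0.843, -0.5598, 0.3929]
tool_rot: [0.277, 0.935, -0.066, 0.21]
wrist_force: [-0.3, -0.6, 0.2]
gripper_width: 0.0938
grasp_force: 0.0
```

send_rows --series "-400 0 -80 0 1;-400 0 -80 0 1"

```text
time: 5.6
eef_pos: [0.8535, -0.5658, 0.4013]
tool_rot: [0.275, 0.931, -0.072, 0.228]
wrist_force: [0.3, -0.2, 0.2]
gripper_width: 0.0937
grasp_force: 0.0
```

```bash
python3 st.py
```

```text
5.6 [-0.666  0.796  0.221  0.035  1.643 -1.651] 
 [[-0.745  0.545  0.385]
 [ 0.48   0.838 -0.259]
 [-0.464 -0.008 -0.886]] [ 0.8535 -0.5658  0.4013] tilt 27.63
```

```bash
cat > mv.py <<'E'
import sys
from h import *
s=sense();M=Ro.from_quat(s['tool_rot']).as_matrix()
g=np.array([float(a) for a in sys.argv[1:4]])
print("tool mm",(M.T@(g-s['eef_pos'])*1000).round(1), "dist",np.linalg.norm(g-s['eef_pos']).round(3))
E
python3 mv.py .56 .62 .42
```

```text
tool mm [ 779.3  833.6 -436.2] dist 1.222
```

send_rows --series "26 28 -15 0 1;52 56 -29 0 1;78 83 -44 0 1;104 111 -58 0 1;130 139 -73 0 1;156 167 -87 0 1;182 195 -102 0 1;208 222 -116 0 1;234 250 -131 0 1;260 278 -145 0 1;286 306 -160 0 1;312 334 -174 0 1"

```text
time: 6.6
eef_pos: [0.7349, -0.0892, 0.4086]
tool_rot: [0.276, 0.931, -0.071, 0.227]
wrist_force: [0.9, 0.4, 0.4]
gripper_width: 0.0937
grasp_force: 0.0
```

send_rows --series "26 28 -15 0 1;52 56 -29 0 1;78 83 -44 0 1;104 111 -58 0 1;130 139 -73 0 1;156 167 -87 0 1;182 195 -102 0 1;208 222 -116 0 1;234 250 -131 0 1;260 278 -145 0 1;286 306 -160 0 1;312 334 -174 0 1"

```text
time: 7.6
eef_pos: [0.6178, 0.3854, 0.416]
tool_rot: [0.276, 0.931, -0.071, 0.227]
wrist_force: [0.8, -0.5, 0.7]
gripper_width: 0.0943
grasp_force: 0.0
```

```bash
python3 st.py; python3 mv.py .56 .62 .45; python3 mv.py 1.0 1.1 .7
```

```text
7.6 [ 0.701  0.405  0.914 -0.464  1.669 -0.376] 
 [[-0.745  0.546  0.384]
 [ 0.481  0.838 -0.258]
 [-0.463 -0.007 -0.886]] [0.6178 0.3854 0.416 ] tilt 27.57
tool mm [ 140.1  164.8 -112.9] dist 0.244
tool mm [ -72.5  805.3 -289.3] dist 0.859
```

send_rows --series "24 27 -19 0 1;48 54 -38 0 1;72 81 -57 0 1;96 108 -76 0 1;120 140 -95 0 1;130 170 -110 0 1;130 205 -125 0 1;125 240 -140 0 1;120 275 -150 0 1;115 310 -165 0 1"

```text
time: 8.43
eef_pos: [0.5746, 0.625, 0.4257]
tool_rot: [0.272, 0.931, -0.055, 0.238]
wrist_force: [-0.1, -1.3, 0.0]
gripper_width: 0.0942
grasp_force: 0.0
```

```bash
python3 st.py; python3 mv.py 1.0 1.2 .7
```

```text
8.4333 [ 0.963  0.77   0.22  -0.555  2.032 -0.32 ] 
 [[-0.738  0.533  0.413]
 [ 0.481  0.846 -0.232]
 [-0.473  0.027 -0.881]] [0.5746 0.625  0.4257] tilt 28.28
tool mm [-167.4  720.5 -199.4] dist 0.766
```

send_rows --series "-80 400 -110 0 1;-80 400 -110 0 1"

```text
time: 8.6
eef_pos: [0.5923, 0.6418, 0.4149]
tool_rot: [0.268, 0.93, -0.04, 0.247]
wrist_force: [-0.8, 0.2, -0.2]
gripper_width: 0.0943
grasp_force: 0.0
```

send_rows --series "-80 400 -110 0 1;-80 400 -110 0 1"

```text
time: 8.77
eef_pos: [0.6076, 0.6585, 0.4045]
tool_rot: [0.263, 0.93, -0.026, 0.256]
wrist_force: [0.0, -0.8, -0.3]
gripper_width: 0.0941
grasp_force: 0.0
```

send_rows --series "-80 400 -110 0 1;-80 400 -110 0 1"

```text
time: 8.93
eef_pos: [0.6204, 0.6747, 0.3975]
tool_rot: [0.258, 0.929, -0.012, 0.265]
wrist_force: [-0.4, -1.0, 0.3]
gripper_width: 0.0939
grasp_force: 0.0
```

send_rows --series "-80 400 -110 0 1;-80 400 -110 0 1"

```text
time: 9.1
eef_pos: [0.631, 0.6904, 0.3937]
tool_rot: [0.253, 0.928, 0.004, 0.274]
wrist_force: [-0.3, 0.6, -0.6]
gripper_width: 0.0939
grasp_force: 0.0
```

```bash
python3 st.py; python3 mv.py 1.0 1.2 .7
```

```text
9.1 [ 0.963  0.822  0.22  -0.54   1.844 -0.291] 
 [[-0.721  0.468  0.511]
 [ 0.472  0.872 -0.132]
 [-0.507  0.146 -0.849]] [0.631  0.6904 0.3937] tilt 31.85
tool mm [-180.9  661.5 -139.1] dist 0.7
```

send_rows --series "-110 400 -90 0 1;-110 400 -90 0 1"

```text
time: 9.27
eef_pos: [0.6453, 0.7025, 0.3924]
tool_rot: [0.248, 0.926, 0.019, 0.284]
wrist_force: [-0.0, 0.4, 0.5]
gripper_width: 0.0939
grasp_force: 0.0
```

send_rows --series "-110 400 -90 0 1;-110 400 -90 0 1"

```text
time: 9.43
eef_pos: [0.6579, 0.714, 0.3938]
tool_rot: [0.243, 0.924, 0.035, 0.293]
wrist_force: [-0.7, -0.5, 0.8]
gripper_width: 0.094
grasp_force: 0.0
```

send_rows --series "-110 400 -90 0 1;-110 400 -90 0 1"

```text
time: 9.6
eef_pos: [0.6681, 0.7254, 0.3977]
tool_rot: [0.237, 0.922, 0.051, 0.302]
wrist_force: [-0.6, 0.4, 0.3]
gripper_width: 0.0941
grasp_force: 0.0
```

send_rows --series "-110 400 -90 0 1;-110 400 -90 0 1"

```text
time: 9.77
eef_pos: [0.6761, 0.7367, 0.404]
tool_rot: [0.232, 0.919, 0.067, 0.311]
wrist_force: [0.3, 0.2, -0.4]
gripper_width: 0.0939
grasp_force: 0.0
```

send_rows --series "-110 400 -90 0 1;-110 400 -90 0 1"

```text
time: 9.93
eef_pos: [0.682, 0.7477, 0.4126]
tool_rot: [0.226, 0.916, 0.083, 0.321]
wrist_force: [-0.1, -0.3, -0.4]
gripper_width: 0.0943
grasp_force: 0.0
```

```bash
python3 st.py; python3 mv.py 1.0 1.2 .7;
```

```text
9.9333 [ 0.959  0.832  0.221 -0.533  1.64  -0.29 ] 
 [[-0.692  0.361  0.625]
 [ 0.468  0.884  0.008]
 [-0.55   0.298 -0.78 ]] [0.682  0.7477 0.4126] tilt 38.7
tool mm [-166.5  600.   -21.8] dist 0.623
```

```bash
python3 mv.py .55 .30 .40
```

```text
tool mm [-111.  -447.1  -76.3] dist 0.467
```

send_rows --series "-10 -40 -7 -5 1;-19 -75 -13 -10 1;-28 -112 -19 -15 1;-37 -149 -25 -20 1;-46 -186 -32 -24 1;-55 -223 -38 -28.4 1;-64 -261 -45 -28.4 1;-74 -298 -51 -28.4 1;-83 -335 -57 -28.4 1;-92 -372 -64 -28.4 1;-102 -410 -70 -28.4 1;-111 -447 -76 -28.4 1"

```text
time: 10.93
eef_pos: [0.5486, 0.2978, 0.4001]
tool_rot: [-0.006, 0.944, 0.002, 0.331]
wrist_force: [0.2, -0.2, 0.4]
gripper_width: 0.0942
grasp_force: 0.0
```

```bash
python3 st.py; python3 mv.py .468 -.411 .28
```

```text
10.9333 [ 0.605 -0.004  1.578 -0.422  1.024 -0.857] 
 [[-0.78  -0.012  0.625]
 [-0.01   1.     0.007]
 [-0.625 -0.001 -0.781]] [0.5486 0.2978 0.4001] tilt 38.69
tool mm [ 145.  -707.7   38.5] dist 0.723
```

send_rows --series "8 -39 2 0 1;16 -79 4 0 1;24 -118 6 0 1;32 -157 9 0 1;40 -197 11 0 1;48 -236 13 0 1;56 -275 15 0 1;64 -315 17 0 1;72 -354 19 0 1;80 -393 21 0 1;88 -433 24 0 1;96 -472 26 0 1"

```text
time: 11.93
eef_pos: [0.496, -0.1723, 0.3207]
tool_rot: [-0.006, 0.943, 0.001, 0.332]
wrist_force: [1.1, -0.4, -2.3]
gripper_width: 0.094
grasp_force: 0.0
```

send_rows --series "8 -39 2 0 1;16 -79 4 0 1;24 -118 6 0 1;32 -157 8 0 1;40 -197 10 0 1;48 -236 12 0 1;48 -236 12 0 1"

```text
time: 12.52
eef_pos: [0.5286, -0.3437, 0.3299]
tool_rot: [0.017, 0.952, -0.004, 0.307]
wrist_force: [0.3, -0.3, 0.1]
gripper_width: 0.0935
grasp_force: 0.0
```

```bash
python3 st.py; python3 mv.py .468 -.411 .172;  python3 mv.py .5618 -.4105 .0553
python3 - <<'E'
from h import *
for n in("side","top"):
    im=np.ascontiguousarray(grab_frame(n)); cv2.imwrite(f"pics/{n}1.png",im[:,:,::-1])
    # marker & tub recheck
    c=blobs(n,im,(45,80,30),(85,255,255),30,(200,130,500,330))[0]; print(n,c)
E
```

```text
12.5167 [-0.996  0.06   1.651  0.565  1.112 -2.704] 
 [[-0.811  0.035  0.584]
 [ 0.03   0.999 -0.018]
 [-0.584  0.003 -0.812]] [ 0.5286 -0.3437  0.3299] tilt 35.73
tool mm [139.4 -69.8  94. ] dist 0.182
tool mm [131.4 -66.4 243.5] dist 0.285
side [([421, 134, 12, 18, 93], [426.8, 142.2]), ([289, 148, 23, 18, 217], [300.0, 158.1]), ([297, 276, 17, 18, 211], [305.2, 285.3]), ([246, 280, 9, 8, 60], [250.1, 283.4]), ([244, 289, 16, 10, 77], [252.5, 294.8]), ([248, 304, 14, 7, 38], [255.3, 307.8])]
top [([200, 130, 12, 15, 126], [204.6, 135.8]), ([406, 196, 14, 9, 60], [411.2, 200.9]), ([438, 234, 7, 15, 32], [440.0, 241.0]), ([446, 236, 10, 9, 70], [450.5, 240.1]), ([238, 238, 23, 27, 401], [249.6, 252.7])]
```

send_rows --series "0 0 0 7 1;0 0 0 14 1;0 0 0 21 1;0 0 0 28 1;0 0 0 35 1;16 -10 8 42 1;32 -20 16 49 1;48 -30 24 56 1;64 -40 32 63 1;80 -50 40 70 1;96 -60 48 77 1;111 -70 55 84 1"

```text
time: 13.62
eef_pos: [0.4673, -0.4079, 0.2188]
tool_rot: [0.651, 0.694, 0.204, 0.229]
wrist_force: [0.6, 0.5, -0.6]
gripper_width: 0.094
grasp_force: 0.0
```

send_rows --series "0 0 0 7 1;0 0 0 14 1;0 0 0 21 1;0 0 0 28 1;0 0 0 35 1;0 0 0 42 1;0 0 0 49 1;0 0 0 56 1;0 0 0 63 1;0 0 0 70 1;0 0 0 77 1;0 0 0 84 1"

```text
time: 14.62
eef_pos: [0.4678, -0.4077, 0.2197]
tool_rot: [0.948, 0.08, 0.305, 0.034]
wrist_force: [-0.1, 0.7, 0.1]
gripper_width: 0.0947
grasp_force: 0.0
```

send_rows --series "0 0 0 6 1;0 0 0 12 1;0 0 0 12 1"

```text
time: 14.87
eef_pos: [0.4679, -0.4078, 0.2198]
tool_rot: [0.952, -0.017, 0.307, 0.003]
wrist_force: [-0.9, 0.8, 0.2]
gripper_width: 0.094
grasp_force: 0.0
```

```bash
python3 st.py; python3 mv.py .468 -.408 .172;  python3 mv.py .561 -.4105 .055
```

```text
14.8667 [-1.181  0.159  1.818  0.686  1.002  0.094] 
 [[ 0.811 -0.034  0.584]
 [-0.031 -0.999 -0.016]
 [ 0.584 -0.005 -0.812]] [ 0.4679 -0.4078  0.2198] tilt 35.72
tool mm [-27.8   0.4  38.8] dist 0.048
tool mm [-20.6   0.3 188.1] dist 0.189
```

send_rows --series "-20 0 15 0 1;-20 0 45 0 1;-20 0 75 0 1;-20 0 105 0 1;-20 0 130 0 1;-20 0 150 0 1;-20 0 165 0 1;-20 0 178 0 1;-20 0 188 0 1;-20 0 188 0 1"

```text
time: 15.7
eef_pos: [0.562, -0.4113, 0.0538]
tool_rot: [0.952, -0.016, 0.306, 0.003]
wrist_force: [0.1, 0.1, -0.2]
gripper_width: 0.094
grasp_force: 0.0
```

send_rows --series "0 0 0 0 0.4;0 0 0 0 0.4;0 0 0 0 0.4;0 0 0 0 0.4;0 0 0 0 0.4;0 0 0 0 0.4" --force 20

```text
time: 16.2
eef_pos: [0.5615, -0.4124, 0.0557]
tool_rot: [0.952, -0.017, 0.307, 0.004]
wrist_force: [-0.3, -0.4, -0.4]
gripper_width: 0.0579
grasp_force: 0.0
```

```bash
python3 st.py
```

```text
16.2 [-1.015  0.428  1.916  0.941  0.646 -0.139] 
 [[ 0.811 -0.035  0.584]
 [-0.03  -0.999 -0.018]
 [ 0.584 -0.003 -0.811]] [ 0.5615 -0.4124  0.0557] tilt 35.76
```

send_rows --series "0 0 0 0 0.2;0 0 0 0 0.2;0 0 0 0 0.2;0 0 0 0 0.2;0 0 0 0 0.2;0 0 0 0 0.2;0 0 0 0 0.2" --force 20

```text
time: 16.78
eef_pos: [0.5618, -0.4116, 0.0553]
tool_rot: [0.952, -0.017, 0.307, 0.003]
wrist_force: [-0.3, 2.7, 4.1]
gripper_width: 0.0481
grasp_force: 19.8
```

send_rows --series "6 0 -8 0 0.2;18 0 -25 0 0.2;32 0 -45 0 0.2;47 0 -65 0 0.2;58 0 -80 0 0.2;58 0 -80 0 0.2"

```text
time: 17.28
eef_pos: [0.5632, -0.4154, 0.1581]
tool_rot: [0.951, -0.016, 0.309, 0.007]
wrist_force: [0.0, -0.6, -2.1]
gripper_width: 0.0481
grasp_force: 19.8
```

```bash
python3 st.py; python3 - <<'E'
from h import *
a=grab_frame("side"); b=grab_frame("top")
cv2.imwrite("pics/g.png",np.hstack([cv2.resize(a[210:330,190:340],(400,320)),cv2.resize(b[160:280,370:520],(400,320))])[:,:,::-1])
E
```

```text
17.2833 [-1.015  0.302  1.795  0.738  0.806  0.13 ] 
 [[ 0.809 -0.036  0.587]
 [-0.027 -0.999 -0.024]
 [ 0.587  0.004 -0.809]] [ 0.5632 -0.4154  0.1581] tilt 35.97
```

View pics/g.png

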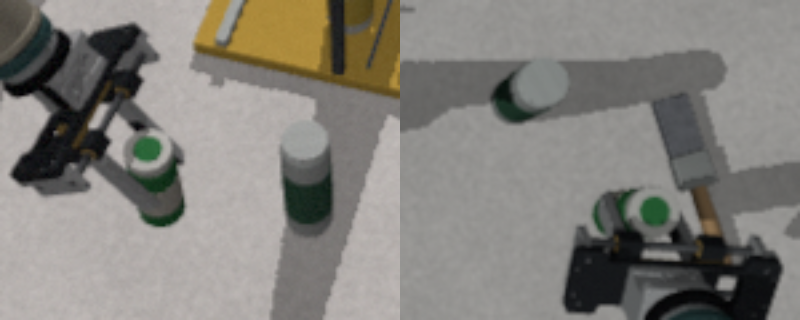

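The tub is gripped and held upright: in the side view its lid is at the pads and its foot is off the counter. Next I'll carry it in front of the row.

```bash
python3 mv.py .55 .041 .158
```

```text
tool mm [ -19.9 -453.1  -18.8] dist 0.454
```

send_rows --series "-1 -20 -1 0 0.2;-2 -57 -2 0 0.2;-4 -96 -4 0 0.2;-6 -136 -6 0 0.2;-8 -176 -7 0 0.2;-10 -216 -9 0 0.2;-11 -256 -11 0 0.2;-13 -296 -12 0 0.2;-15 -336 -14 0 0.2;-17 -376 -16 0 0.2;-18 -416 -17 0 0.2;-19 -440 -18 0 0.2"

```text
time: 18.38
eef_pos: [0.5485, 0.0161, 0.1551]
tool_rot: [0.953, -0.017, 0.303, 0.003]
wrist_force: [0.1, -0.5, -2.3]
gripper_width: 0.0478
grasp_force: 19.8
```

send_rows --series "0 0 0 0 0.2;0 0 0 0 0.2"

```text
time: 18.55
eef_pos: [0.5492, 0.0158, 0.1554]
tool_rot: [0.953, -0.015, 0.303, 0.003]
wrist_force: [0.0, 0.0, -2.4]
gripper_width: 0.0479
grasp_force: 19.8
```

```bash
python3 st.py;python3 mv.py .55 .041 .092; python3 mv.py .6498 .041 .092;python3 mv.py .6498 .041 .076; python3 - <<'E'
from h import *
a=grab_frame("side"); b=grab_frame("top")
cv2.imwrite("pics/p.png",np.hstack([cv2.resize(a[100:250,240:390],(400,400),interpolation=2),cv2.resize(b[140:290,215:365],(400,400),interpolation=2)])[:,:,::-1])
E
```

```text
18.55 [-0.148  0.013  2.173  0.206  0.351  1.282] 
 [[ 0.816 -0.03   0.577]
 [-0.027 -1.    -0.015]
 [ 0.577 -0.003 -0.817]] [0.5492 0.0158 0.1554] tilt 35.25
tool mm [-36.6 -25.   51.9] dist 0.068
tool mm [ 44.9 -28.  109.4] dist 0.122
tool mm [ 35.6 -28.  122.5] dist 0.131
```

View pics/p.png

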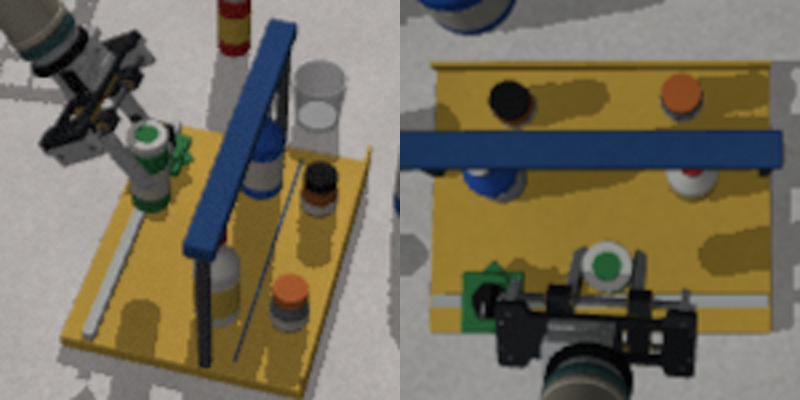

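The tub is in front of the row at y≈0.016 with clear room, the bottles on either side (blue left, white right). I'll go down, in, and set it down.

send_rows --series "-8 -8 12 0 0.2;-20 -17 29 0 0.2;-32 -25 46 0 0.2;-36 -25 52 0 0.2;-28 -26 58 0 0.2;-12 -26 69 0 0.2;4 -27 80 0 0.2;20 -27 91 0 0.2;34 -28 102 0 0.2;45 -28 109 0 0.2;45 -28 109 0 0.2;45 -28 109 0 0.2"

```text
time: 19.65
eef_pos: [0.652, 0.0363, 0.0945]
tool_rot: [0.952, -0.019, 0.304, 0.004]
wrist_force: [-0.6, 0.3, -2.3]
gripper_width: 0.048
grasp_force: 19.8
```

```bash
python3 st.py;python3 mv.py .6498 .041 .076;python3 - <<'E'
from h import *
a=grab_frame("side"); b=grab_frame("top")
cv2.imwrite("pics/p2.png",np.hstack([cv2.resize(a[120:240,260:380],(400,400),interpolation=2),cv2.resize(b[150:270,225:345],(400,400),interpolation=2)])[:,:,::-1])
E
```

```text
19.65 [-0.06   0.254  2.075  0.079  0.194  1.477] 
 [[ 0.814 -0.038  0.579]
 [-0.033 -0.999 -0.019]
 [ 0.58  -0.003 -0.815]] [0.652  0.0363 0.0945] tilt 35.42
tool mm [-12.7  -4.5  13.7] dist 0.019
```

View pics/p2.png

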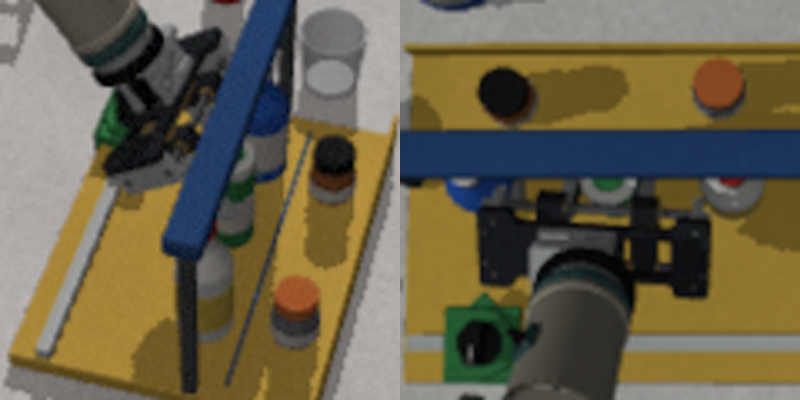

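Top view: tub lid at col ≈287, midway between the bottles (≈247 and ≈325), with the body in front of the bar. Lowering now.

send_rows --series "-3 -2 3 0 0.2;-6 -4 6 0 0.2;-9 -4 9 0 0.2;-11 -4 11 0 0.2;-12 -4 12.5 0 0.2;-12 -4 12.5 0 0.2"

```text
time: 20.25
eef_pos: [0.6492, 0.0426, 0.0777]
tool_rot: [0.952, -0.017, 0.305, 0.004]
wrist_force: [-0.5, -0.9, -2.7]
gripper_width: 0.0479
grasp_force: 19.8
```

```bash
python3 st.py;python3 mv.py .6498 .041 .0745
```

```text
20.25 [-0.047  0.279  2.102  0.067  0.143  1.496] 
 [[ 0.814 -0.035  0.58 ]
 [-0.03  -0.999 -0.018]
 [ 0.58  -0.003 -0.814]] [0.6492 0.0426 0.0777] tilt 35.46
tool mm [-1.3  1.6  3. ] dist 0.004
```

send_rows --series "-0.7 0 1 0 0.2;-1.4 0 2 0 0.2;-1.7 0 2.4 0 0.2;-1.7 0 2.4 0 0.2"

```text
time: 20.58
eef_pos: [0.6497, 0.0424, 0.0755]
tool_rot: [0.952, -0.017, 0.305, 0.004]
wrist_force: [0.0, -0.9, -2.5]
gripper_width: 0.0479
grasp_force: 19.8
```

```bash
python3 st.py
```

```text
20.5833 [-0.047  0.283  2.104  0.071  0.134  1.492] 
 [[ 0.813 -0.035  0.581]
 [-0.03  -0.999 -0.018]
 [ 0.581 -0.003 -0.814]] [0.6497 0.0424 0.0755] tilt 35.53
```

send_rows --series "-0.6 0 0.8 0 0.2;-1.2 0 1.6 0 0.2;-1.2 0 1.6 0 0.2"

```text
time: 20.83
eef_pos: [0.6509, 0.0426, 0.075]
tool_rot: [0.952, -0.017, 0.307, 0.004]
wrist_force: [-2.6, 1.6, 3.7]
gripper_width: 0.0481
grasp_force: 19.9
```

send_rows --series "0 0 0 0 0.55;0 0 0 0 0.6;0 0 0 0 0.7;0 0 0 0 0.75;0 0 0 0 0.75;0 0 0 0 0.75;0 0 0 0 0.75;0 0 0 0 0.75"

```text
time: 21.5
eef_pos: [0.6497, 0.0424, 0.0735]
tool_rot: [0.952, -0.017, 0.305, 0.004]
wrist_force: [0.3, 0.5, -0.0]
gripper_width: 0.0705
grasp_force: 0.0
```

send_rows --series "0 0 -6 0 0.75;0 0 -20 0 0.75;0 0 -38 0 0.75;0 0 -60 0 0.75;0 0 -85 0 0.75;0 0 -110 0 0.75;0 0 -135 0 0.75;0 0 -150 0 0.75"

```text
time: 22.17
eef_pos: [0.5617, 0.0452, 0.1983]
tool_rot: [0.952, -0.017, 0.307, 0.004]
wrist_force: [0.1, 0.5, -1.0]
gripper_width: 0.0705
grasp_force: 0.0
```

```bash
python3 st.py; python3 - <<'E'
from h import *
a=np.ascontiguousarray(grab_frame("side")); b=np.ascontiguousarray(grab_frame("top"))
print(blobs("side",a,(45,80,30),(85,255,255),15,(255,100,390,260))[0],blobs("top",b,(45,80,30),(85,255,255),15,(200,150,380,280))[0])
cv2.imwrite("pics/p3.png",np.hstack([cv2.resize(a[120:240,260:380],(400,400),interpolation=2),cv2.resize(b[150:270,225:345],(400,400),interpolation=2)])[:,:,::-1])
E
```

```text
22.1667 [-0.051 -0.02   2.08   0.027  0.459  1.535] 
 [[ 0.812 -0.035  0.583]
 [-0.03  -0.999 -0.018]
 [ 0.584 -0.003 -0.812]] [0.5617 0.0452 0.1983] tilt 35.7
[([289, 150, 23, 16, 198], [300.5, 158.8]), ([326, 174, 10, 9, 54], [330.8, 178.8]), ([328, 190, 8, 6, 23], [331.9, 193.0])] [([280, 204, 9, 4, 30], [284.0, 205.3]), ([244, 238, 9, 7, 27], [247.7, 241.5])]
```

View pics/p3.png

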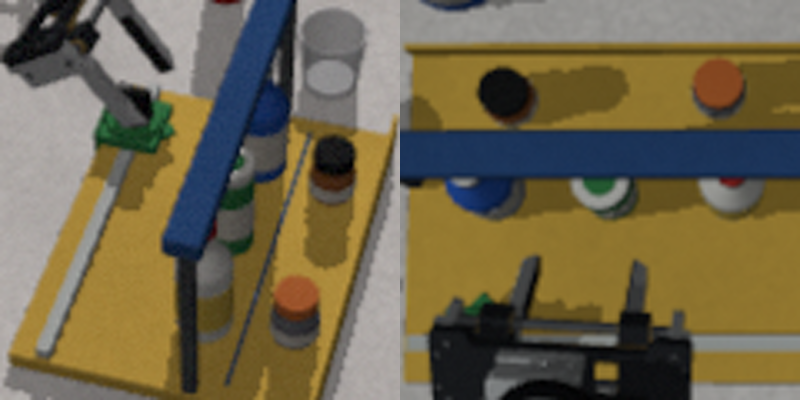

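The tub stands released under the bar, midway between the bottles, with its lid at col ≈285 in top. Next I pull in toward the base, using the reach limit there to bring the tool back upright.

send_rows --series "-25 4 -14 0 0.75;-50 8 -28 0 0.75;-75 13 -42 0 0.75;-100 18 -56 0 0.75;-125 22 -70 0 0.75;-150 27 -80 0 0.75;-175 32 -93 0 0.75;-200 37 -107 0 0.75;-225 42 -120 0 0.75;-245 46 -131 0 0.75;-265 50 -142 0 0.75;-265 50 -142 0 0.75"

```text
time: 23.27
eef_pos: [0.3013, 0.0082, 0.1599]
tool_rot: [0.95, -0.014, 0.313, 0.013]
wrist_force: [-0.1, 0.7, -1.2]
gripper_width: 0.0708
grasp_force: 0.0
```

```bash
python3 st.py; python3 mv.py .0 .0 .05
```

```text
23.2667 [-0.973 -0.619  2.473  0.613  0.963  0.352] 
 [[ 0.804 -0.034  0.593]
 [-0.018 -0.999 -0.033]
 [ 0.594  0.015 -0.804]] [0.3013 0.0082 0.1599] tilt 36.46
tool mm [-307.5   16.8  -90.1] dist 0.321
```

```bash
cat > fk.py <<'E'
from h import *
from scipy.optimize import least_squares
D=[([1.049,.2765,1.506,0,1.3607,-.121],[.2241,.529,.2047]),([-.684,.842,.22,.003,2.042,-1.678],[.7278,-.5023,.3186]),([-.672,.898,.22,.009,1.906,-1.664],[.7835,-.5304,.2709]),
([-.671,.812,.221,.021,1.844,-1.659],[.793,-.5314,.357]),([-.666,.796,.221,.035,1.643,-1.651],[.8535,-.5658,.4013]),([.701,.405,.914,-.464,1.669,-.376],[.6178,.3854,.416]),
([.959,.832,.221,-.533,1.64,-.29],[.682,.7477,.4126]),([.605,-.004,1.578,-.422,1.024,-.857],[.5486,.2978,.4001]),([-1.181,.159,1.818,.686,1.002,.094],[.4679,-.4078,.2198]),([-.047,.283,2.104,.071,.134,1.492],[.6497,.0424,.0755]),([-.973,-.619,2.473,.613,.963,.352],[.3013,.0082,.1599]),([-.051,-.02,2.08,.027,.459,1.535],[.5617,.0452,.1983])]
Y=lambda a:Ro.from_euler('y',a).as_matrix(); Z=lambda a:Ro.from_euler('z',a).as_matrix()
def fk(q,p,full=False):
    h,a1,l1,e,l2,w,L=p; R=Z(q[0]); x=np.array([0,0,h])+R@[a1,0,0]; sh=x
    R=R@Y(q[1]); x=x+R@[0,0,l1]; R=R@Y(q[2]); x=x+R@[e,0,l2]; wr=x
    R=R@Z(q[3])@Y(q[4]); x=x+R@[w,0,L]
    return (x,sh,wr) if full else x
p=least_squares(lambda p:np.concatenate([fk(q,p)-np.array(x) for q,x in D]),[.3,0,.4,0,.4,0,.3]).x
if __name__=="__main__":
    print(p.round(4),[np.linalg.norm(fk(q,p)-np.array(x)).round(4) for q,x in D])
    for q in([0,-.75,2.7,0,.57,0],[0,-.5,2.7,0,.35,0],[0,-.3,2.7,0,.2,0]): print(q,[v.round(3) for v in fk(q,p,True)])
E
python3 fk.py
```

```text
[0.1463 0.0816 0.6228 0.0683 0.4095 0.0666 0.3646] [np.float64(0.0733), np.float64(0.0715), np.float64(0.0707), np.float64(0.0699), np.float64(0.0716), np.float64(0.0557), np.float64(0.0564), np.float64(0.0765), np.float64(0.0631), np.float64(0.0658), np.float64(0.0599), np.float64(0.0699)]
[0, -0.75, 2.7, 0, 0.57, 0] [array([0.17 , 0.   , 0.052]), array([0.082, 0.   , 0.146]), array([0.012, 0.   , 0.387])]
[0, -0.5, 2.7, 0, 0.35, 0] [array([0.222, 0.   , 0.057]), array([0.082, 0.   , 0.146]), array([0.074, 0.   , 0.397])]
[0, -0.3, 2.7, 0, 0.2, 0] [array([0.255, 0.   , 0.046]), array([0.082, 0.   , 0.146]), array([0.124, 0.   , 0.393])]
```

```bash
sed -i 's/h,a1,l1,e,l2,w,L=p/h,a1,l1,e,l2,w,L,dy=p/; s/x=x+R@\[e,0,l2\]/x=x+R@[e,dy,l2]/; s/,0,.3\]).x/,0,.3,.07]).x/' fk.py; python3 fk.py; python3 st.py
```

```text
[ 1.369e-01 -2.000e-04  6.297e-01  6.050e-02  4.212e-01 -1.000e-04
  3.904e-01  6.930e-02] [np.float64(0.0002), np.float64(0.0003), np.float64(0.0005), np.float64(0.0004), np.float64(0.0006), np.float64(0.0007), np.float64(0.0006), np.float64(0.0004), np.float64(0.0003), np.float64(0.0004), np.float64(0.0001), np.float64(0.0004)]
[0, -0.75, 2.7, 0, 0.57, 0] [array([0.167, 0.069, 0.068]), array([-0.   ,  0.   ,  0.137]), array([-0.061,  0.069,  0.386])]
[0, -0.5, 2.7, 0, 0.35, 0] [array([0.221, 0.069, 0.069]), array([-0.   ,  0.   ,  0.137]), array([0.003, 0.069, 0.393])]
[0, -0.3, 2.7, 0, 0.2, 0] [array([0.255, 0.069, 0.053]), array([-0.   ,  0.   ,  0.137]), array([0.054, 0.069, 0.387])]
23.2667 [-0.973 -0.619  2.473  0.613  0.963  0.352] 
 [[ 0.804 -0.034  0.593]
 [-0.018 -0.999 -0.033]
 [ 0.594  0.015 -0.804]] [0.3013 0.0082 0.1599] tilt 36.46
```

```bash
python3 - <<'E'
from h import *
for p in((170,50),(5,262)): print("table edge",ray("side",p,0).round(2))
from cell import camera_model
C=camera_model("side");R=np.array(C["R"]);t=np.array(C["t"])
def pj(X):
    v=R@X+t; return (C["fx"]*v[0]/v[2]+C["cx"],C["fy"]*v[1]/v[2]+C["cy"])
for X in([-.43,0,.6],[-.52,0,.65],[-.43,.07,.6],[.08,.07,.6],[-.3,0,0]): print(X,np.round(pj(np.array(X))))
for p in((80,65),(100,130),(60,90)): print("shelf on x=-.5/-.7 ray z at", [ray("side",p,z).round(2).tolist() for z in(-.3,0,.3,.6)])
E
```

```text
table edge [-0.26  0.63  0.  ]
table edge [-0.24 -0.5   0.  ]
[-0.43, 0, 0.6] [-37. -14.]
[-0.52, 0, 0.65] [-73. -36.]
[-0.43, 0.07, 0.6] [-20. -26.]
[0.08, 0.07, 0.6] [136.   1.]
[-0.3, 0, 0] [ 81. 146.]
shelf on x=-.5/-.7 ray z at [[-0.93, 0.75, -0.3], [-0.58, 0.43, 0.0], [-0.24, 0.1, 0.3], [0.1, -0.22, 0.6]]
shelf on x=-.5/-.7 ray z at [[-0.55, 0.35, -0.3], [-0.28, 0.1, 0.0], [-0.01, -0.15, 0.3], [0.27, -0.4, 0.6]]
shelf on x=-.5/-.7 ray z at [[-0.91, 0.54, -0.3], [-0.57, 0.26, 0.0], [-0.23, -0.03, 0.3], [0.11, -0.32, 0.6]]
```

```bash
python3 - <<'E'
import cv2
a=cv2.imread("pics/side0.png"); cv2.imwrite("pics/sh.png",cv2.resize(a[0:270,0:260],(780,600)))
E
```

```text
(no output)
```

View pics/sh.png

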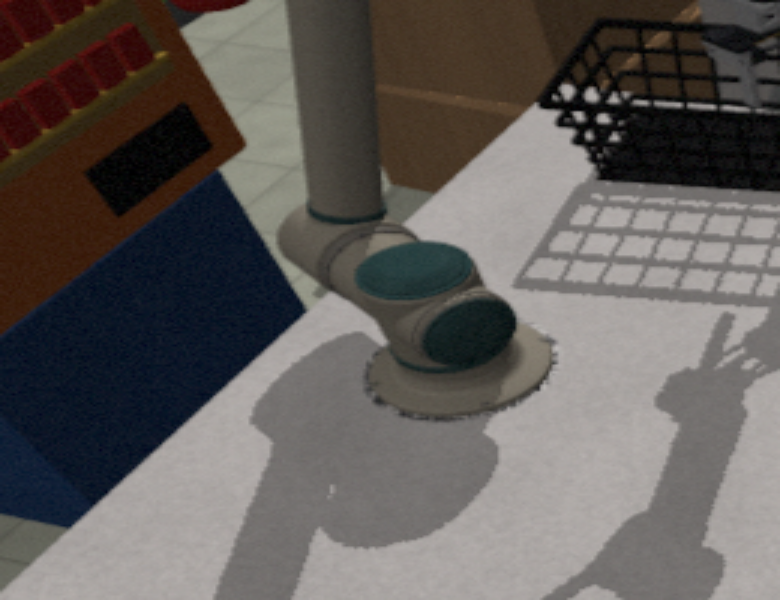

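The picture shows a tall cabinet behind the robot, left in the image, and open floor beside it. Before leaning the elbow back, I'll place its floor corner.

```bash
python3 - <<'E'
from h import *
for p in((27,175),(0,150),(0,170)): print(p,[ray("side",p,z).round(2).tolist() for z in(-.7,-.8,-.9)])
# vertical edge through corner (80,48)&(102,103): for assumed x find y,z
for x in(-.5,-.6,-.7,-.8,-.9,-1.):
    a=ray("side",(80,48),0);b=ray("side",(80,48),.3); k=(x-a[0])/(b[0]-a[0]); print(x,(a+k*(b-a)).round(2))
E
```

```text
(27, 175) [[-1.1, 0.26, -0.7], [-1.2, 0.33, -0.8], [-1.3, 0.39, -0.9]]
(0, 150) [[-1.37, 0.38, -0.7], [-1.48, 0.45, -0.8], [-1.59, 0.52, -0.9]]
(0, 170) [[-1.27, 0.25, -0.7], [-1.38, 0.32, -0.8], [-1.48, 0.38, -0.9]]
-0.5 [-0.5   0.38  0.13]
-0.6 [-0.6   0.48  0.05]
-0.7 [-0.7   0.58 -0.04]
-0.8 [-0.8   0.67 -0.12]
-0.9 [-0.9   0.77 -0.21]
-1.0 [-1.    0.87 -0.29]
```

The cabinet stands at x ≈ -1.1 or beyond, so leaning the elbow back to x ≈ -0.43 is safe. Moving up and then back.

```bash
python3 mv.py .42 .056 .45
```

```text
tool mm [ 266.9  -47.3 -164.4] dist 0.317
```

send_rows --series "30 -4 -16 0 0.75;60 -8 -36 0 0.75;90 -13 -56 0 0.75;120 -20 -76 0 0.75;150 -27 -96 0 0.75;180 -34 -116 0 0.75;210 -40 -136 0 0.75;240 -45 -152 0 0.75;267 -47 -164 0 0.75;267 -47 -164 0 0.75"

```text
time: 24.1
eef_pos: [0.4252, 0.0585, 0.4563]
tool_rot: [0.949, -0.01, 0.316, 0.011]
wrist_force: [0.5, 0.2, -0.0]
gripper_width: 0.0703
grasp_force: 0.0
```

```bash
python3 st.py;  python3 mv.py .08 .056 .62
```

```text
24.1 [-0.002 -0.377  1.696 -0.028  1.179  1.591] 
 [[ 0.8   -0.026  0.6  ]
 [-0.012 -1.    -0.027]
 [ 0.6    0.014 -0.8  ]] [0.4252 0.0585 0.4563] tilt 36.88
tool mm [-177.9   13.7 -337.9] dist 0.382
```

send_rows --series "-18 1 -34 0 0.75;-36 3 -68 0 0.75;-54 4 -101 0 0.75;-71 5 -135 0 0.75;-89 7 -169 0 0.75;-107 8 -203 0 0.75;-125 9 -237 0 0.75;-142 11 -270 0 0.75;-160 12 -304 0 0.75;-178 13 -338 0 0.75"

```text
time: 24.93
eef_pos: [0.0805, 0.0559, 0.6153]
tool_rot: [0.95, -0.013, 0.312, 0.012]
wrist_force: [0.5, 0.3, 0.3]
gripper_width: 0.0709
grasp_force: 0.0
```

```bash
python3 st.py;  python3 mv.py -.2 .06 .2
```

```text
24.9333 [ 0.01  -0.737  1.291 -0.039  1.953  1.581] 
 [[ 0.805 -0.032  0.592]
 [-0.017 -0.999 -0.031]
 [ 0.593  0.015 -0.805]] [0.0805 0.0559 0.6153] tilt 36.39
tool mm [-472.1   -1.2  168. ] dist 0.501
```

Now ratchet down and in.

send_rows --series "-400 0 140 0 0.75;-400 0 140 0 0.75"

```text
time: 25.1
eef_pos: [0.0724, 0.043, 0.5874]
tool_rot: [0.955, -0.012, 0.297, 0.007]
wrist_force: [0.2, 0.6, -0.6]
gripper_width: 0.0705
grasp_force: 0.0
```

send_rows --series "-400 0 140 0 0.75;-400 0 140 0 0.75"

```text
time: 25.27
eef_pos: [0.0704, 0.0311, 0.5617]
tool_rot: [0.961, -0.01, 0.277, 0.004]
wrist_force: [-0.4, -0.7, -1.3]
gripper_width: 0.0703
grasp_force: 0.0
```

```bash
python3 st.py
```

```text
25.2667 [ 0.254 -0.751  1.412 -0.157  1.933  1.748] 
 [[ 0.847 -0.021  0.532]
 [-0.016 -1.    -0.013]
 [ 0.532  0.002 -0.847]] [0.0704 0.0311 0.5617] tilt 32.12
```

send_rows --series "-400 -120 60 0 0.75;-400 -120 60 0 0.75"

```text
time: 25.43
eef_pos: [0.0596, 0.0416, 0.5529]
tool_rot: [0.966, -0.006, 0.257, -0.001]
wrist_force: [-0.6, -0.3, -0.5]
gripper_width: 0.0705
grasp_force: 0.0
```

send_rows --series "-400 -120 60 0 0.75;-400 -120 60 0 0.75"

```text
time: 25.6
eef_pos: [0.0467, 0.0496, 0.5482]
tool_rot: [0.971, -0.007, 0.24, -0.005]
wrist_force: [-0.6, 0.3, -0.5]
gripper_width: 0.0706
grasp_force: 0.0
```

send_rows --series "-400 -120 60 0 0.75;-400 -120 60 0 0.75"

```text
time: 25.77
eef_pos: [0.0308, 0.057, 0.5464]
tool_rot: [0.975, -0.006, 0.222, -0.01]
wrist_force: [0.6, -0.4, -0.2]
gripper_width: 0.0706
grasp_force: 0.0
```

send_rows --series "-400 -120 60 0 0.75;-400 -120 60 0 0.75"

```text
time: 25.93
eef_pos: [0.0117, 0.0646, 0.5486]
tool_rot: [0.979, -0.005, 0.205, -0.014]
wrist_force: [0.3, -0.0, -0.6]
gripper_width: 0.0703
grasp_force: 0.0
```

```bash
python3 st.py
```

```text
25.9333 [ 0.107 -0.752  1.366 -0.019  2.115  1.674] 
 [[ 0.916 -0.004  0.4  ]
 [-0.015 -1.     0.026]
 [ 0.4   -0.03  -0.916]] [0.0117 0.0646 0.5486] tilt 23.66
```

send_rows --series "-400 -20 20 0 0.75;-400 -20 20 0 0.75"

```text
time: 26.1
eef_pos: [-0.0192, 0.0575, 0.5582]
tool_rot: [0.982, -0.005, 0.188, -0.017]
wrist_force: [0.1, -0.6, 1.2]
gripper_width: 0.0705
grasp_force: 0.0
```

send_rows --series "-400 -20 20 0 0.75;-400 -20 20 0 0.75"

```text
time: 26.27
eef_pos: [-0.0548, 0.0542, 0.5731]
tool_rot: [0.985, -0.003, 0.173, -0.019]
wrist_force: [-0.5, 1.0, 0.2]
gripper_width: 0.0706
grasp_force: 0.0
```

send_rows --series "-400 -20 20 0 0.75;-400 -20 20 0 0.75"

```text
time: 26.43
eef_pos: [-0.0972, 0.0536, 0.5919]
tool_rot: [0.987, -0.003, 0.159, -0.02]
wrist_force: [0.3, 0.5, 0.0]
gripper_width: 0.0707
grasp_force: 0.0
```

send_rows --series "-400 0 30 0 0.75;-400 0 30 0 0.75"

```text
time: 26.6
eef_pos: [-0.1471, 0.0513, 0.6116]
tool_rot: [0.989, -0.003, 0.148, -0.021]
wrist_force: [-0.2, -0.2, 0.6]
gripper_width: 0.0706
grasp_force: 0.0
```

send_rows --series "-400 0 30 0 0.75;-400 0 30 0 0.75"

```text
time: 26.77
eef_pos: [-0.2063, 0.0507, 0.6305]
tool_rot: [0.99, -0.002, 0.141, -0.021]
wrist_force: [-54.1, -7.0, -15.4]
gripper_width: 0.0708
grasp_force: 0.0
```

send_rows --series "-400 0 50 0 0.75;-400 0 50 0 0.75"

```text
time: 26.93
eef_pos: [-0.2075, 0.0455, 0.6295]
tool_rot: [0.99, -0.002, 0.14, -0.025]
wrist_force: [0.1, -0.4, -0.4]
gripper_width: 0.0704
grasp_force: 0.0
```

send_rows --series "-400 0 50 0 0.75;-400 0 50 0 0.75"

```text
time: 27.1
eef_pos: [-0.2083, 0.0418, 0.6274]
tool_rot: [0.991, -0.001, 0.134, -0.03]
wrist_force: [0.5, 0.8, -0.4]
gripper_width: 0.0702
grasp_force: 0.0
```

```bash
python3 st.py
```

```text
27.1 [ 0.163 -0.752  0.91   0.035  2.71   1.769] 
 [[ 0.964  0.007  0.265]
 [-0.009 -0.998  0.059]
 [ 0.265 -0.059 -0.963]] [-0.2083  0.0418  0.6274] tilt 15.74
```

send_rows --series "25 -3 12 0 0.75;60 -6 24 0 0.75;100 -10 45 0 0.75;140 -14 65 0 0.75;175 -18 88 0 0.75;205 -20 105 0 0.75;225 -20 115 0 0.75;225 -20 115 0 0.75"

```text
time: 27.77
eef_pos: [0.041, 0.0678, 0.5749]
tool_rot: [0.991, 0.004, 0.13, -0.028]
wrist_force: [-1.1, 0.5, 0.4]
gripper_width: 0.0702
grasp_force: 0.0
```

```bash
python3 st.py
```

```text
27.7667 [ 0.518 -0.577  1.266 -0.097  2.195  2.013] 
 [[ 0.966  0.016  0.258]
 [ 0.002 -0.998  0.056]
 [ 0.259 -0.054 -0.964]] [0.041  0.0678 0.5749] tilt 15.32
```

send_rows --series "-380 60 250 0 0.75;-380 60 250 0 0.75"

```text
time: 27.93
eef_pos: [-0.0155, 0.0595, 0.5142]
tool_rot: [0.991, 0.005, 0.132, -0.029]
wrist_force: [-0.6, -1.6, 0.5]
gripper_width: 0.0704
grasp_force: 0.0
```

send_rows --series "-380 60 250 0 0.75;-380 60 250 0 0.75"

```text
time: 28.1
eef_pos: [-0.0278, 0.0435, 0.4808]
tool_rot: [0.993, -0.004, 0.115, -0.03]
wrist_force: [0.9, 0.3, 0.4]
gripper_width: 0.0701
grasp_force: 0.0
```

send_rows --series "-380 60 250 0 0.75;-380 60 250 0 0.75"

```text
time: 28.27
eef_pos: [-0.0279, 0.0312, 0.4523]
tool_rot: [0.995, -0.001, 0.098, -0.032]
wrist_force: [-0.2, 0.4, 0.2]
gripper_width: 0.0705
grasp_force: 0.0
```

send_rows --series "-380 60 250 0 0.75;-380 60 250 0 0.75"

```text
time: 28.43
eef_pos: [-0.0281, 0.0236, 0.4173]
tool_rot: [0.996, 0.001, 0.08, -0.032]
wrist_force: [0.3, 0.1, 0.9]
gripper_width: 0.0704
grasp_force: 0.0
```

```bash
python3 st.py
```

```text
28.4333 [ 0.884 -0.753  1.677 -0.095  2.064  2.402] 
 [[ 0.987  0.006  0.16 ]
 [-0.004 -0.998  0.063]
 [ 0.16  -0.063 -0.985]] [-0.0281  0.0236  0.4173] tilt 9.92
```

send_rows --series "-400 100 60 0 0.75;-400 100 60 0 0.75"

```text
time: 28.6
eef_pos: [-0.0426, 0.0108, 0.4133]
tool_rot: [0.998, 0.003, 0.06, -0.028]
wrist_force: [-0.6, 0.3, -0.4]
gripper_width: 0.0703
grasp_force: 0.0
```

send_rows --series "-400 100 60 0 0.75;-400 100 60 0 0.75"

```text
time: 28.77
eef_pos: [-0.0569, 0.0031, 0.4139]
tool_rot: [0.999, 0.003, 0.042, -0.025]
wrist_force: [0.2, 0.5, 0.2]
gripper_width: 0.0706
grasp_force: 0.0
```

send_rows --series "-400 100 60 0 0.75;-400 100 60 0 0.75"

```text
time: 28.93
eef_pos: [-0.0726, -0.003, 0.4181]
tool_rot: [0.999, 0.003, 0.023, -0.021]
wrist_force: [-0.2, -0.8, -0.3]
gripper_width: 0.0706
grasp_force: 0.0
```

```bash
python3 st.py
```

```text
28.9333 [ 1.06  -0.753  1.661 -0.023  2.173  2.611] 
 [[ 0.999  0.007  0.046]
 [ 0.005 -0.999  0.043]
 [ 0.046 -0.043 -0.998]] [-0.0726 -0.003   0.4181] tilt 3.61
```

Tilt is back to 3.6°. With the arm clear, a closer look at the knob, block and tub.

```bash
python3 - <<'E'
from h import *
a=np.ascontiguousarray(grab_frame("side")); b=np.ascontiguousarray(grab_frame("top"))
print(blobs("side",a,(45,80,30),(85,255,255),10,(255,100,390,260))[0]);print(blobs("top",b,(45,80,30),(85,255,255),10,(200,150,380,280))[0])
for n,im,roi in(("top",b,(236,236,264,268)),("side",a,(285,140,315,170))):
    k,m=blobs(n,im,(0,0,0),(180,255,48),6,roi); print(n,"black",k)
    for s,c in k: print(ray(n,c,.08).round(4))
for p in((238,None),): pass
cv2.imwrite("pics/k.png",np.hstack([cv2.resize(b[235:270,232:267],(400,400),interpolation=0),cv2.resize(a[138:173,280:315],(400,400),interpolation=0)])[:,:,::-1])
E
python3 mv.py .50 .144 .30
```

```text
[([289, 147, 23, 19, 216], [300.0, 158.2]), ([326, 174, 10, 9, 51], [330.9, 178.8]), ([328, 190, 8, 6, 24], [331.8, 193.0])]
[([280, 204, 9, 4, 30], [284.0, 205.3]), ([238, 238, 23, 27, 400], [249.6, 252.7])]
top black [([242, 246, 14, 14, 148], [248.7, 252.2])]
[0.5026 0.1459 0.08  ]
side black [([294, 146, 12, 13, 116], [299.6, 152.0])]
[0.5087 0.1318 0.08  ]
tool mm [ 565.9 -138.   152.6] dist 0.602
```

View pics/k.png

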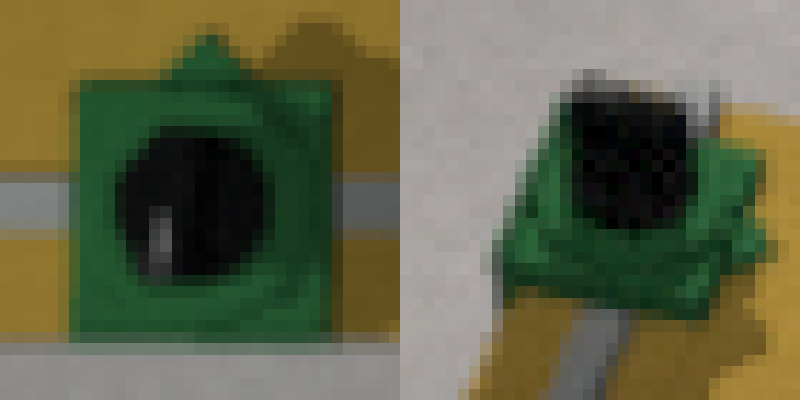

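The picture shows the black knob disc centred at about (248.8,252.9), the block spanning cols 238.6–261.3 and the white mark at about (246,256.4).

```bash
python3 - <<'E'
from h import *
for n,p,z in(("disc",(248.8,252.9),.058),("block",(249.9,253.5),.046),("mark",(246,256),.09),("pointer",(250.3,238.5),.046),("tublid",(285.3,204),.135)): print(n,ray("top",p,z).round(4))
print("tub side",ray("side",(330.9,178.8),.115).round(4))
E
```

```text
disc [0.5005 0.1496 0.058 ]
block [0.4988 0.1485 0.046 ]
mark [0.4919 0.1511 0.09  ]
pointer [0.5421 0.1493 0.046 ]
tublid [0.6355 0.0416 0.135 ]
tub side [0.6537 0.0161 0.115 ]
```

send_rows --series "30 -7 0 -7 0.75;64 -15 0 -14 0.75;98 -23 0 -21 0.75;134 -32 5 -28 0.75;172 -41 15 -35 0.75;210 -50 25 -42 0.75;248 -60 35 -49 0.75;286 -69 45 -56 0.75;324 -78 55 -63 0.75;362 -88 65 -70 0.75;400 -97 75 -77 0.75;438 -106 85 -84 0.75"

```text
time: 30.03
eef_pos: [0.0806, 0.0919, 0.4013]
tool_rot: [0.899, 0.433, 0.061, -0.002]
wrist_force: [-0.2, 0.4, 0.6]
gripper_width: 0.0708
grasp_force: 0.0
```

send_rows --series "0 0 0 -7 0.75;0 0 0 -14 0.75;0 0 0 -21 0.75;0 0 0 -28 0.75;0 0 0 -35 0.75;0 0 0 -42 0.75;0 0 0 -49 0.75;0 0 0 -56 0.75;0 0 0 -63 0.75;0 0 0 -70 0.75;0 0 0 -77 0.75;0 0 0 -84 0.75"

```text
time: 31.03
eef_pos: [0.0809, 0.0929, 0.4001]
tool_rot: [0.372, 0.926, 0.045, 0.037]
wrist_force: [-0.8, 0.1, -0.3]
gripper_width: 0.0705
grasp_force: 0.0
```

```bash
python3 st.py; python3 mv.py .500 .149 .2
```

```text
31.0333 [ 0.035 -0.609  1.716  0.056  1.93  -0.75 ] 
 [[-0.721  0.686  0.102]
 [ 0.692  0.719  0.056]
 [-0.035  0.112 -0.993]] [0.0809 0.0929 0.4001] tilt 6.71
tool mm [-256.3  305.4  244.8] dist 0.468
```

send_rows --series "-21 25 20 -6 0.75;-42 50 40 -12 0.75;-64 76 61 -18 0.75;-85 101 81 -24 0.75;-106 127 102 -30 0.75;-128 152 122 -36 0.75;-149 178 143 -40 0.75;-170 203 163 -40 0.75;-192 229 184 -40 0.75;-213 254 204 -40 0.75;-235 280 224 -40 0.75;-256 305 245 -40 0.75"

```text
time: 32.03
eef_pos: [0.5018, 0.1464, 0.198]
tool_rot: [0.035, 0.998, 0.03, 0.05]
wrist_force: [0.7, -0.4, 0.3]
gripper_width: 0.0704
grasp_force: 0.0
```

```bash
python3 st.py; python3 mv.py .500 .149 .13;python3 mv.py .500 .149 .066
```

```text
32.0333 [ 0.118  0.136  1.716  0.048  1.181 -1.398] 
 [[-0.992  0.067  0.102]
 [ 0.073  0.996  0.056]
 [-0.098  0.063 -0.993]] [0.5018 0.1464 0.198 ] tilt 6.7
tool mm [ 8.6 -1.9 67.5] dist 0.068
tool mm [ 14.9  -5.9 131.1] dist 0.132
```

send_rows --series "2 -1 20 0 0.75;4 -2 45 0 0.75;7 -2 68 0 0.75;9 -3 90 0 0.75;11 -4 108 0 0.75;12 -5 120 0 0.75;13 -5 128 0 0.75;13 -5 131 0 0.75;13 -5 131 0 0.75"

```text
time: 32.78
eef_pos: [0.4994, 0.1506, 0.067]
tool_rot: [0.035, 0.998, 0.03, 0.049]
wrist_force: [0.6, 0.0, -0.2]
gripper_width: 0.0708
grasp_force: 0.0
```

send_rows --series "0 0 0 0 0.35;0 0 0 0 0.35;0 0 0 0 0.35;0 0 0 0 0.2;0 0 0 0 0.1;0 0 0 0 0.1;0 0 0 0 0.05;0 0 0 0 0.05;0 0 0 0 0.05;0 0 0 0 0.05" --force 15

```text
time: 33.62
eef_pos: [0.4992, 0.1515, 0.0676]
tool_rot: [0.035, 0.998, 0.031, 0.05]
wrist_force: [-0.0, 0.1, 0.6]
gripper_width: 0.015
grasp_force: 14.7
```

```bash
python3 st.py; python3 - <<'E'
from h import *
a=np.ascontiguousarray(grab_frame("side"))
print(blobs("side",a,(45,80,30),(85,255,255),10,(255,100,390,260))[0])
E
```

```text
33.6167 [ 0.128  0.259  1.92   0.059  0.855 -1.409] 
 [[-0.993  0.066  0.102]
 [ 0.073  0.996  0.058]
 [-0.097  0.065 -0.993]] [0.4992 0.1515 0.0676] tilt 6.71
[([289, 150, 23, 16, 214], [300.1, 158.6]), ([326, 174, 10, 9, 52], [330.8, 178.8]), ([328, 190, 8, 6, 23], [331.8, 193.1])]
```

send_rows --series "-1 -8 -0.5 0 0.05;-2 -20 -1 0 0.05;-3 -33 -2 0 0.05;-4.5 -46 -2.5 0 0.05;-6 -59 -3 0 0.05;-7 -72 -4 0 0.05;-8 -85 -5 0 0.05;-9.5 -97 -5.5 0 0.05;-10.5 -106 -6 0 0.05;-10.7 -110.4 -6.1 0 0.05;-10.7 -110.4 -6.1 0 0.05;-10.7 -110.4 -6.1 0 0.05"

```text
time: 34.67
eef_pos: [0.5019, 0.0393, 0.0676]
tool_rot: [0.035, 0.998, 0.03, 0.05]
wrist_force: [0.0, -2.4, 2.4]
gripper_width: 0.0145
grasp_force: 14.8
```

```bash
python3 st.py; python3 - <<'E'
from h import *
a=np.ascontiguousarray(grab_frame("side"));b=np.ascontiguousarray(grab_frame("top"))
print(blobs("side",a,(45,80,30),(85,255,255),10,(255,100,390,260))[0]); print(blobs("top",b,(45,80,30),(85,255,255),10,(200,150,380,280))[0])
print(sense()["wrist_force"])
E
```

```text
34.6667 [-0.113  0.239  1.95   0.088  0.859 -1.669] 
 [[-0.993  0.066  0.102]
 [ 0.072  0.996  0.056]
 [-0.098  0.063 -0.993]] [0.5019 0.0393 0.0676] tilt 6.66
[([278, 173, 25, 17, 228], [290.5, 182.1]), ([326, 174, 10, 9, 51], [330.9, 178.8]), ([328, 190, 8, 6, 23], [331.9, 193.0])]
[([280, 204, 9, 4, 30], [284.0, 205.3]), ([277, 238, 23, 10, 112], [288.8, 243.2])]
[ 0.11828243 -1.88043838  1.90843327]
```

send_rows --series "0 0 0 4 0.05;0 0 0 10 0.05;0 0 0 17 0.05;0 0 0 24 0.05;0 0 0 31 0.05;0 0 0 38 0.05;0 0 0 45 0.05;0 0 0 52 0.05;0 0 0 59 0.05;0 0 0 65 0.05;0 0 0 70 0.05;0 0 0 72 0.05"

```text
time: 35.77
eef_pos: [0.5039, 0.0414, 0.0679]
tool_rot: [0.616, 0.786, 0.056, 0.024]
wrist_force: [4.2, 2.7, -1.6]
gripper_width: 0.0154
grasp_force: 14.9
```

```bash
python3 st.py; python3 -c "
from h import *
s=sense();print(s['wrist_force'],s['moment'],s['gripper_width'])"
```

```text
35.7667 [-0.11   0.24   1.949  0.093  0.856 -0.409] 
 [[-0.241  0.965  0.106]
 [ 0.97   0.236  0.059]
 [ 0.032  0.116 -0.993]] [0.5039 0.0414 0.0679] tilt 6.93
[ 4.16343206  2.69904596 -1.58818957] [ 0.09599965 -0.45142636  0.06864529] 0.015352000010914215
```

send_rows --series "0 0 0 0 0.25;0 0 0 0 0.35;0 0 0 0 0.45;0 0 0 0 0.5;0 0 0 0 0.5;0 0 0 0 0.5;0 0 0 0 0.5"

```text
time: 36.35
eef_pos: [0.5016, 0.0403, 0.0675]
tool_rot: [0.615, 0.787, 0.054, 0.022]
wrist_force: [-0.8, 0.4, 0.3]
gripper_width: 0.0468
grasp_force: 0.0
```

send_rows --series "0 0 -8 0 0.5;0 0 -25 0 0.5;0 0 -50 0 0.5;0 0 -80 0 0.5;10 0 -115 0 0.5;10 -20 -150 0 0.5;10 -50 -180 0 0.5;10 -85 -200 0 0.5;10 -120 -210 0 0.5;10 -155 -210 0 0.5;10 -190 -210 0 0.5;10 -210 -210 0 0.5"

```text
time: 37.35
eef_pos: [0.2718, -0.0119, 0.2528]
tool_rot: [0.614, 0.787, 0.053, 0.022]
wrist_force: [-1.2, -0.4, 0.2]
gripper_width: 0.0469
grasp_force: 0.0
```

send_rows --series "0 0 0 0 0.5;0 0 0 0 0.5"

```text
time: 37.52
eef_pos: [0.2754, -0.0124, 0.2535]
tool_rot: [0.615, 0.786, 0.054, 0.024]
wrist_force: [0.2, -0.1, -0.0]
gripper_width: 0.0469
grasp_force: 0.0
```

```bash
python3 st.py; python3 - <<'E'
from h import *
a=np.ascontiguousarray(grab_frame("side"));b=np.ascontiguousarray(grab_frame("top"))
print(blobs("side",a,(45,80,30),(85,255,255),10,(255,100,390,260))[0]); print(blobs("top",b,(45,80,30),(85,255,255),10,(200,150,380,280))[0])
k=blobs("top",b,(0,0,0),(180,255,48),6,(270,236,305,268))[0];print(k)
g=cv2.cvtColor(b,cv2.COLOR_RGB2GRAY)[244:264,278:302];print(g)
h=cv2.cvtColor(b,cv2.COLOR_RGB2HSV); m=cv2.inRange(h,np.array((18,100,60)),np.array((32,255,255)))
E
```

```text
37.5167 [-0.443 -0.302  1.96   0.097  1.414 -0.697] 
 [[-0.241  0.965  0.104]
 [ 0.97   0.237  0.056]
 [ 0.03   0.115 -0.993]] [ 0.2754 -0.0124  0.2535] tilt 6.81
[([278, 171, 25, 19, 256], [290.0, 181.4]), ([326, 174, 11, 9, 54], [330.9, 178.7]), ([328, 190, 8, 6, 25], [331.6, 193.1])]
[([280, 204, 9, 4, 30], [284.0, 205.3]), ([277, 239, 23, 26, 388], [288.7, 252.8])]
[([281, 246, 15, 14, 149], [288.3, 252.4])]
[[65 66 65 65 64 61 60 65 65 66 65 66 65 65 63 58 52 46 46 51 64 61 55 76]
 [65 65 65 65 64 65 65 65 61 56 55 55 56 59 59 59 58 53 46 45 52 55 55 77]
 [66 65 65 65 65 64 59 55 46 29 29 29 33 39 42 46 51 54 47 46 48 45 55 77]
 [64 63 65 67 63 54 38 27 16 15 16 15 16 19 29 41 46 48 46 44 47 44 56 76]
 [63 60 65 62 54 33 15 17 15 15 17 15 17 16 16 28 41 46 45 46 46 43 55 76]
 [65 63 65 58 35 15 16 16 13 14 13 11 14 15 12 12 32 46 47 44 43 45 55 77]
 [61 66 64 56 16 14 14 13 12 12  9 13  9 11  9  5 22 42 47 46 43 45 59 83]
 [60 65 62 46 15  9 12 11 13 12 14 14 15 16 16  9 12 34 47 46 44 43 64 90]
 [65 62 53 24 10 20 39 46 28 16 13 16 15 15 17 11 12 32 46 48 46 42 63 90]
 [64 63 51 51 73 70 66 63 33 17 16 16 16 13 15  9 12 34 48 47 45 40 63 89]
 [61 66 60 64 90 81 59 40 17 15 14 13 12 11 11 11 20 36 46 47 46 43 62 89]
 [60 67 58 27 16 15 13 13 13 12 12 12 11 12 14 15 28 44 46 48 52 45 59 84]
 [67 68 62 46 28 13 11 11 12 15 16 18 14 15 15 20 36 47 48 50 51 44 54 78]
 [66 68 66 64 50 28 16 16 17 18 14 17 17 17 18 29 43 51 54 50 48 43 54 78]
 [67 66 67 66 64 53 38 20 13 16 16 16 20 23 34 49 54 60 63 51 48 46 54 77]
 [66 67 67 66 67 67 60 44 42 36 35 39 47 48 55 68 67 63 57 50 58 53 55 78]
 [67 66 68 68 66 67 65 67 64 59 59 62 68 67 67 67 65 56 49 59 67 59 54 78]
 [66 66 67 67 67 67 67 68 67 67 67 67 67 68 66 62 55 49 59 67 68 61 55 79]
 [66 67 67 66 67 65 68 66 65 65 66 64 63 65 66 60 57 59 67 67 68 63 57 78]
 [61 61 61 61 61 61 61 59 58 61 62 56 55 58 60 61 61 60 59 58 58 56 60 81]]
```

```bash
python3 -c "
from cell import bot
print(bot.hand_in())"
```

```text
the job is handed in; nothing more can be done
None
```

I handed the job in at about 37.5 s; the hand-in returned no verdict. By my measurements the green tub is upright on the row midway between the bottles, the marker is within about 2 mm of in front of it, and the knob is turned to about 1.35 rad.

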